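# Refit the tap knob kept in the soap dish

### The arm

A 6-joint arm with a two-finger parallel gripper is mounted at the origin on the work surface. World frame = base frame: x ahead of the robot, y to its left, z up, the work surface at z = 0. Lengths are in mm, angles in degrees, forces in N, time in s.
With the tool pointing down it reaches from about 300 to 850 mm from the base axis. Payload 4.2 kg.
Tool frame: the origin (TCP) lies at the very end of the fingers, on their centre line; the grasp point (between the pads) lies 19 mm behind it; z points along the fingers, y is the direction in which the jaws open and shut (so a half turn about z gives the same grasp; the last joint's range is limited). The gripper opens to 91 mm and grips with 3 to 60 N. Pads are 32 mm wide; open, the fingers measure 118 mm over their backs; the gripper's body (76 mm by 178 mm) begins 60 mm behind the grasp point.
Start: joints at [-65.145, 18.312, 89.639, -0, 72.044, -1.146], TCP at [252.076, -516.818, 213.976] pointing down, gripper open.
Joint ranges: [-177.97, 177.97], [-48.28, 115.42], [12.27, 149.76], [-77.06, 257.06], [2.81, 150.46], [-146.56, 146.56]. Speed limits (degrees/s): [147.25, 147.25, 180, 180, 180, 180].

### API

Orientations are given as a 3x3 rotation matrix whose columns are the frame's x, y, z axes.
In Python, from station import bot gives the robot as it stands.
- The arm moves only by the tool arm_command, never from a script. Its arguments are lists of equal length, an entry for each row: "hand": the opening, from -1 (shut) to 1 (fully open), so that 0 is half open; "linear": the shift along the tool's x, y, z in mm, a list of three; "turn": the turn about the tool's z in rad. A call has 1 to 12 rows; each row shifts and turns the commanded pose from where the row before left it, along the tool's axes as they then stand; what a row does not reach is not made up. A row lasts 1/12 s, in which the tool goes at most 41.7 mm and 7.16 degrees, less where a joint would pass 70% of its speed; a pose out of reach is approached as far as the arm can. A call is refused whole if a number of a shift passes 41.7 or a number of a turn 0.125, either way. A call with a gripper value outside its range is refused whole. The fingers move at their own pace and stop on an object; "force" is the grip in N (left out, the last holds). Time passes only in rows, so rows that do not move let the fingers close. It gives the time, the measured TCP pose, the force and the opening at its end, in the units of the state.
- bot.observe(): the state, without advancing time (a new reading comes with each control period).
- bot.capture(name): name is "scene" or "side" or "wrist"; returns (picture, depth): 420x560x3 uint8, red, green, blue; 420x560 float32, mm along the optical axis (not along the pixel's ray), 0 where there is no reading.
- bot.camera_params(name): a dict with "intrinsics" (3x3 intrinsics, pixels), "k1" (the pictures are not rectified: a ray, as slopes to the right and down, at radius r is drawn at 1 + k1 r^2 times it, then the intrinsics apply), "R" (3x3) and "t" (3): a world point X has camera coordinates R X + t. Camera axes: x right, y down, z forward; pixel columns grow to the right and rows downward; lengths in mm; the calibration is good to about 2 mm. A picture is of the moment at which its call begins: read the wrist's pose just before it. camera_params takes no time and is no camera call; for the wrist camera it gives the pose at the moment of the call.
- bot.hand_in(): hands the job in, once; it reports no verdict.
The state is a dict: "time": time; "qpos": joint angles; "qvel": joint speeds; "joint_torque": joint torques, N m; "tcp_pos": TCP position; "tool_rot": TCP orientation; "wrist_force": force on the tool from outside, world axes, zero at the start; "wrist_torque": the same for the moment, N m; "grip_width": opening from 0.0 (shut) to 1.0 (fully open).
Only numpy, scipy, OpenCV 4.12 (cv2) and the standard library are available. Lean on these libraries where they do the work, as an engineer would, in place of code of your own. Each camera call takes 0.05 s, during which the arm holds its last target.

### The job

One knob of the basin tap was pulled off and put in the soap dish. Flip the dish's lid open, take the knob out and push it onto the bare square stem, turning it until it drops fully home on its valve; then turn that knob clockwise until the tap is fully shut, and leave the soap dish closed again. Leave the other knob as it is and do not shift the tumbler, comb, toothpaste or tongue cleaner.

Things in the scene. Friction and masses are not known exactly. Their poses are not given: they have to be found in the camera images.
- knob: The loose tap knob: chrome cross-head knob, about 110 g, at the start standing upright, arms at any angle, in the closed soap dish on its floor ribs. Origin: centre of its underside; z up its axis, x and y along its four arms. 40 mm high with its white cap. Below the arms a round skirt 30 mm in diameter.
- knob_arms (a point): Centre of the loose knob's cross, 30 mm above its underside: where to grip. Four equal arms, 18 mm wide, 15 mm high (22.5 to 37.5 mm above the underside), 52 mm over opposite flat arm ends. Same axes as the knob.
- knob_bore (a point): Mouth of the square bore inside the loose knob, 8 mm above its underside, reached through a round recess of 19 mm diameter. The bore is 13.6 mm square, its roof 22.5 mm above the underside; its flats face along the arms, so the knob fits the stem in any of four turns, with about 0.13 rad play either way.
- stem_seat (a point): Centre of the bare valve's brass shoulder (29 mm diameter, 20 mm above the ledge) on the stem's axis. z up; x and y along the flats of the square stem, turning with it. Home: the knob's underside lies on this shoulder, centred; not lined up, it stands 12 to 14 mm higher. The chrome flange below is 56 mm wide. The bare valve may be on either side of the spout.
- stem_tip (a point): Centre of the top of the bare brass square stem, 22 mm above its shoulder. The stem is 12 mm square; its tip tapers to 8.8 mm square over the last 2.5 mm. Axes as stem_seat.
- stem (a joint): Turn of the bare valve's stem, rad: 0 = tap fully shut (a stop), growing anticlockwise seen from above to 1.57 = fully open (a stop); clockwise shuts it. It stays where left; turning it takes about 0.3 N m. The knob, once home, turns it.
- knob2_top (a point): The other valve's fitted knob, same look and size as the loose one: centre of its top, 57.5 mm above the ledge. To be left alone; about 210 mm from the bare stem.
- knob2 (a joint): Turn of the fitted knob, rad, 0 = shut (where it starts); stiff about 0.3 N m.
- spout: Fixed chrome spout midway between the two valves (105 mm from each). Origin: centre of its base (54 mm diameter) on the ledge; x points along its 140 mm long outlet arm, towards the basin, away from the robot. Highest point 85 mm above the ledge.
- dish: Beige plastic soap dish fixed to the ledge, 95 mm along its x by 130 mm along its y, walls 28 mm high and 3 mm thick. Origin: centre of its underside; x from the lid's tab towards the hinge. Inside floor (rib tops) 11 mm above the origin. Closed, the lid's top is 58 mm above the ledge.
- lid (a joint): Opening of the dish's ridged lid, rad: 0 = closed, up to a stop at 2.6. Flipped back to 2.2 or more it lies clear of a hand over the dish. A stiff hinge: the lid stays where left; moving it takes about 0.06 N m plus its weight (70 g).
- lid_hinge (a point): Hinge pin of the lid, midway along it, on the dish's +x side, 49.5 mm from the dish's centre, 28.5 mm above the ledge. Frame turns with the lid: y along the pin; closed, x is the dish's x and z is up. The lid is an inverted tray reaching 99 mm from the pin, 132 mm wide along the pin, 28 mm deep, walls 3 mm.
- lid_tab (a point): Outer edge of the lid's thumb tab, at the middle of its thickness: the tab sticks out 25.5 mm from the lid's front wall (dish -x side), is 30 mm wide along y and 6 mm thick; 124.5 mm from the pin, 32 mm above the ledge when closed, and nothing lies below it. It can be pinched across its 30 mm width from above.
- tumbler: Loose blue plastic tumbler with two toothbrushes in it, 72 mm wide, 95 mm high, brushes to about 200 mm. Origin: centre of its underside. Bystander.
- comb: Loose green plastic comb lying flat, 170 by 28 by 4 mm, origin at its centre underneath, x along it. Bystander.
- toothpaste: Loose closed toothpaste tube lying flat, about 155 mm long, 52 mm wide, 34 mm high, x along it towards its cap, origin underneath near the middle. Bystander.
- tongue_cleaner: Loose stainless tongue cleaner, a flat U of wire 4.4 mm thick, 130 by 52 mm, x along it, origin underneath near the middle. Bystander.
Mind the look-alikes: they are no part of the job. Leave any purple look-alike of the part that bears stem_seat alone.

How it is judged:
By the outcome, as a careful person would: the job done as asked, in the order asked, and still so for the second after the job is handed in, with the robot touching nothing.
It also fails if it takes over 72 s, if anything falls off the work surface, if the arm or the gripper's body presses on something with over 40 N, if the wrist force passes 120 N, or if a joint passes its speed limit or range.

## Working session

There is one attempt and no reset: what is moved stays moved. The work goes in short steps, Python scripts to look and compute and a tool call to move; the robot and the scene stay as the last step left them, time stands still between calls to the robot, and variables do not carry over. Pictures are saved under pics/ and viewed, and the job is handed in when it is done.

Besides the shell and the picture viewer there is one more tool, called after "Emit:" as name([rows], argument=value, ...), one row to a line, values as JSON. arm_command: Moves the arm, as the interface text tells. Its arguments: {"type":"object","properties":{"hand":{"type":"array"},"linear":{"type":"array"},"turn":{"type":"array"},"force":{"type":"number"}},"required":["hand","linear","turn"]}

```bash
ls; mkdir -p pics
cat > h.py <<'E'
import numpy as np, cv2, sys
from station import bot
def cap(name,fn=None):
    p=bot.camera_params(name); img,d=bot.capture(name)
    if fn: cv2.imwrite('pics/'+fn+'.png',img[:,:,::-1]); np.savez('pics/'+fn+'.npz',img=img,d=d,K=np.array(p['intrinsics']),k1=p['k1'],R=np.array(p['R']),t=np.array(p['t']))
    return img,d,p
def load(fn): return dict(np.load('pics/'+fn+'.npz'))
def cloud(z):
    K,k1,R,t,d=z['K'],float(z['k1']),z['R'],z['t'],z['d']
    h,w=d.shape
    u,v=np.meshgrid(np.arange(w),np.arange(h))
    pts=np.stack([u,v],-1).reshape(-1,1,2).astype(np.float64)
    n=cv2.undistortPoints(pts,K,np.array([k1,0,0,0.])).reshape(h,w,2)
    c=np.concatenate([n*d[...,None],d[...,None]],-1)
    X=(c-t.ravel())@R
    X[d<=0]=np.nan
    return X
def proj(z,P):
    P=np.atleast_2d(P).astype(float)
    r,_=cv2.Rodrigues(z['R'])
    return cv2.projectPoints(P,r,z['t'].ravel().astype(float),z['K'],np.array([float(z['k1']),0,0,0.]))[0].reshape(-1,2)
def st():
    s=bot.observe()
    np.set_printoptions(precision=3,suppress=True)
    print('t',s['time'],'tcp',np.array(s['tcp_pos']),'F',np.array(s['wrist_force']),'T',np.array(s['wrist_torque']),'g',s['grip_width']); return s
E
python3 - <<'E'
from h import *
s=st(); print(np.array(s['tool_rot']))
for n in ['scene','side','wrist']:
    img,d,p=cap(n,n+'0'); print(n,p['k1'],-np.array(p['R']).T@np.array(p['t']).ravel())
E
```

```text
pics
t 0.0 tcp [ 251.865 -516.351  213.133] F [0.515 0.309 0.218] T [-0.037 -0.01   0.048] g 1.0025519423723726
[[ 0.899  0.438 -0.001]
 [ 0.438 -0.899  0.002]
 [ 0.    -0.002 -1.   ]]
scene -0.023050855287532326 [1118.373 -591.589  678.793]
side -0.11047471661384531 [340.966 709.581 840.416]
wrist 0.0031616646448587304 [ 317.326 -482.392  383.564]
```

View pics/scene0.png

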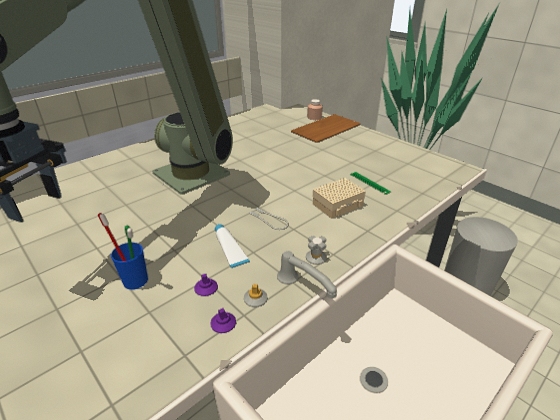

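View pics/side0.png

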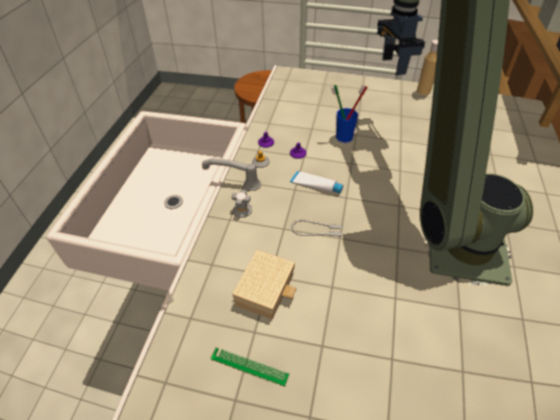

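View pics/wrist0.png

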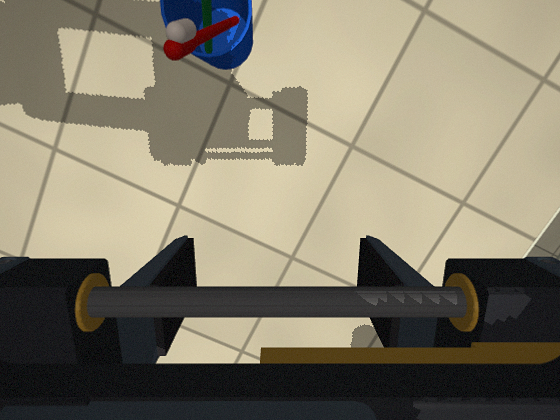

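The scene view shows the bare brass stem at (256,290), purple look-alikes at (205,284) and (222,320), the spout at (290,268), the fitted knob at (317,247) and the dish at (338,195). In the side view the lid's tab at (289,292) points towards the robot.

Run:
```python
from h import *
for n in ['scene0','side0']:
    z=load(n); X=cloud(z); hsv=cv2.cvtColor(z['img'],cv2.COLOR_RGB2HSV)
    ok=np.isfinite(X[...,0])&(X[...,0]>200)&(X[...,0]<900)&(abs(X[...,1])<600)
    print(n, 'table z', np.nanmedian(X[...,2][ok&(abs(X[...,2])<15)]))
    for lab,m in [('purple',(hsv[...,0]>130)&(hsv[...,0]<160)&(hsv[...,1]>100)),('brass',(hsv[...,0]>10)&(hsv[...,0]<25)&(hsv[...,1]>150)),('green',(hsv[...,0]>50)&(hsv[...,0]<80)&(hsv[...,1]>120)),('blue',(hsv[...,0]>95)&(hsv[...,0]<125)&(hsv[...,1]>150))]:
        m=m&ok&(X[...,2]>1)&(X[...,2]<230)
        c,l,s,ce=cv2.connectedComponentsWithStats(m.astype(np.uint8))
        for i in range(1,c):
            if s[i,4]>25:
                q=X[l==i]; print(lab,ce[i].round(),s[i,4],'min',q.min(0).round(),'max',q.max(0).round())
    # dish: top points
    m=ok&(X[...,2]>50)&(X[...,2]<66)
    c,l,s,ce=cv2.connectedComponentsWithStats(m.astype(np.uint8))
    for i in range(1,c):
        if s[i,4]>20:
            q=X[l==i]; r=cv2.minAreaRect(q[:,:2].astype(np.float32)); print('z50-66',ce[i].round(),s[i,4],r,q[:,2].mean())
```

```text
scene0 table z -0.19809146187555132
purple [205. 286.] 325 min [ 492. -307.    1.] max [ 544. -254.   43.]
purple [223. 322.] 425 min [ 606. -339.    1.] max [ 657. -287.   45.]
brass [255. 292.] 117 min [ 607. -227.   15.] max [ 638. -199.   43.]
green [370. 182.] 152 min [401. 402.   1.] max [567. 445.   7.]
green [130. 248.] 50 min [ 384. -395.   76.] max [ 420. -387.  160.]
blue [131. 266.] 1084 min [ 263. -430.    2.] max [ 415. -360.  101.]
blue [239. 263.] 42 min [ 496. -192.    2.] max [ 513. -144.    7.]
z50-66 [339. 191.] 774 ((496.87298583984375, 232.55572509765625), (139.13421630859375, 101.43453216552734), 80.38746643066406) 56.0523225155315
z50-66 [317. 242.] 177 ((621.8944702148438, -4.618255615234375), (43.35563659667969, 44.10282897949219), 40.874237060546875) 56.35096980503447
z50-66 [128. 256.] 31 ((348.21588134765625, -388.09649658203125), (13.661246299743652, 4.673343181610107), 73.60768127441406) 58.338623139450995
z50-66 [135. 254.] 21 ((358.94970703125, -371.0650329589844), (14.750463485717773, 5.159070014953613), 38.32743453979492) 61.16086837573258
z50-66 [2
[... 942 characters left out ...]
8.] 76 ((376.3899841308594, -374.2892150878906), (28.185483932495117, 63.607791900634766), 87.57208251953125) 58.47262382732855
z50-66 [204. 165.] 34 ((757.4385986328125, -100.0974349975586), (26.33469581604004, 10.268552780151367), 1.1157206296920776) 58.477427256609104
z50-66 [251. 173.] 55 ((618.8333740234375, -98.60711669921875), (37.70376968383789, 17.1129150390625), 19.951457977294922) 58.63434646459066
z50-66 [241. 197.] 180 ((617.670166015625, -0.6438713073730469), (45.23484802246094, 43.22652053833008), 40.235782623291016) 57.13358478202303
z50-66 [264. 279.] 2160 ((493.4285888671875, 233.09982299804688), (133.4759063720703, 100.19302368164062), 80.08443450927734) 56.464739661558305
```

Run:
```python
from h import *
a=load('scene0')['img'][200:350,180:400]; b=load('side0')['img'][120:400,200:350]
cv2.imwrite('pics/c1.png',cv2.resize(a,None,fx=3.5,fy=3.5,interpolation=cv2.INTER_CUBIC)[:,:,::-1])
cv2.imwrite('pics/c2.png',cv2.resize(b,None,fx=2.1,fy=2.1,interpolation=cv2.INTER_CUBIC)[:,:,::-1])
```

```text
(no output)
```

View pics/c1.png

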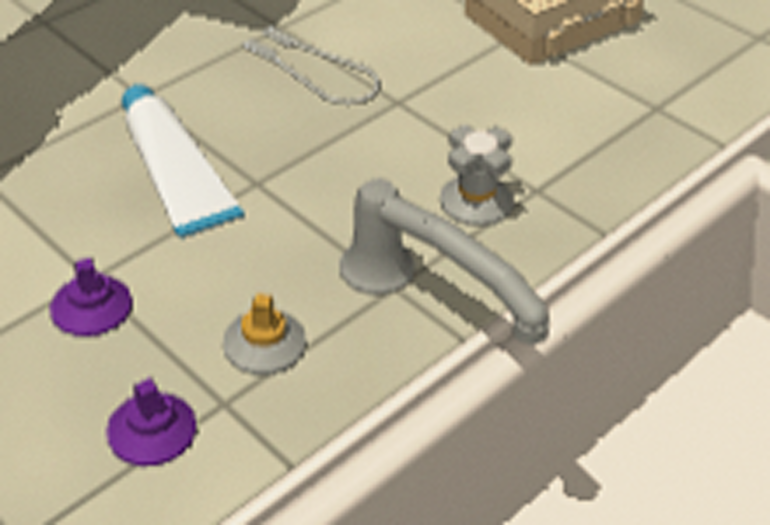

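View pics/c2.png

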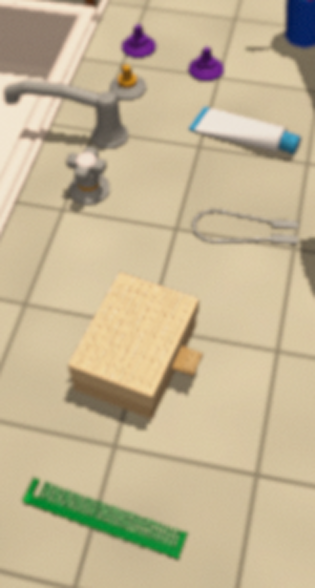

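```bash
cat >> h.py <<'E'
def go(target,yaw=None):
    """print delta to target tcp in tool axes (current yaw) and turn to yaw_y (deg)"""
    s=st(); R=np.array(s['tool_rot']); cur=np.degrees(np.arctan2(R[1,1],R[0,1]))
    print('yaw_y',round(cur,2),'delta tool',(R.T@(np.array(target)-np.array(s['tcp_pos']))).round(1),'j6',s['qpos'][5])
    if yaw is not None:
        t=((cur-yaw+180)%360)-180; print('turn rad',np.radians(t).round(3))
        y=np.radians(yaw); R2=np.array([[-np.sin(y),np.cos(y),0],[np.cos(y),np.sin(y),0],[0,0,-1]])
        print('delta in new axes',(R2.T@(np.array(target)-np.array(s['tcp_pos']))).round(1))
E
python3 - <<'E'
from h import *
z=load('wrist0'); s=st(); R=np.array(s['tool_rot'])
C=-z['R'].T@z['t'].ravel()
print('cam in tool',R.T@(C-np.array(s['tcp_pos'])),'axes',(R.T@z['R'].T)); print(z['K'])
print(proj(z,np.array(s['tcp_pos'])))
go([621-70,-211-20,230],None)
E
```

```text
t 0.15 tcp [ 251.904 -516.455  213.305] F [-0.286  0.374 -0.11 ] T [0.023 0.051 0.005] g 1.0003413718795802
cam in tool [  73.733   -2.173 -170.257] axes [[-0.001 -0.965 -0.263]
 [ 1.    -0.    -0.001]
 [ 0.001 -0.263  0.965]]
[[328.084   0.    276.442]
 [  0.    328.084 217.419]
 [  0.      0.      1.   ]]
[[280.596 264.478]]
t 0.15 tcp [ 251.904 -516.455  213.305] F [-0.286  0.374 -0.11 ] T [0.023 0.051 0.005] g 1.0003413718795802
yaw_y -64.0 delta tool [ 394.  -125.5  -16.5] j6 -1.1446952223439497
```

Run:
```python
from h import *
go([621,-211,190],None)
```

```text
t 0.15 tcp [ 251.904 -516.455  213.305] F [-0.286  0.374 -0.11 ] T [0.023 0.051 0.005] g 1.0003413718795802
yaw_y -64.0 delta tool [ 465.6 -112.7   23.5] j6 -1.1446952223439497
```

Emit:
arm_command([
  [0, 0, -40],
  [0, 0, -40],
  [39, -9, 0],
  [39, -9, 0],
  [39, -9, 0],
  [39, -9, 0],
  [39, -9, 0],
  [39, -9, 0],
  [39, -9, 0],
  [39, -9, 0],
  [39, -9, 0],
  [39, -9, 0],
], hand=[1, 1, 1, 1, 1, 1, 1, 1, 1, 1, 1, 1], turn=[0, 0, 0, 0, 0, 0, 0, 0, 0, 0, 0, 0])

```text
time: 1.15
tcp_pos: [564.3, -263.3, 293.7]
tool_rot: [[0.899, 0.438, -0.001], [0.438, -0.899, 0.0], [-0.0, -0.0, -1.0]]
wrist_force: [0.0, -1.8, 0.5]
grip_width: 0.996
```

Run:
```python
from h import *
go([621,-211,160],80)
```

```text
t 1.15 tcp [ 564.28  -263.35   293.685] F [ 0.008 -1.806  0.459] T [-0.048 -0.025  0.011] g 0.9964265019881393
yaw_y -63.99 delta tool [ 74.  -22.1 133.7] j6 37.92293803166684
turn rad -2.513
delta in new axes [-46.8  61.4 133.7]
```

Emit:
arm_command([
  [18, -5, 28],
  [18, -5, 28],
  [18, -5, 28],
  [18, -5, 28],
  [0, 0, 0],
  [0, 0, 0],
], hand=[1, 1, 1, 1, 1, 1], turn=[0, 0, 0, 0, 0, 0])

```text
time: 1.65
tcp_pos: [618.4, -214.5, 179.8]
tool_rot: [[0.898, 0.44, -0.005], [0.44, -0.898, 0.001], [-0.004, -0.003, -1.0]]
wrist_force: [0.7, -0.0, -0.3]
grip_width: 1.0
```

Run:
```python
from h import *
go([475,236,200],80)
cap('wrist','w1')
```

```text
t 1.65 tcp [ 618.402 -214.518  179.807] F [ 0.695 -0.004 -0.294] T [-0.017 -0.003  0.026] g 0.9998219376719822
yaw_y -63.91 delta tool [  69.3 -467.7  -19. ] j6 43.791038577181894
turn rad -2.512
delta in new axes [219.5 418.8 -20.2]
```

View pics/w1.png

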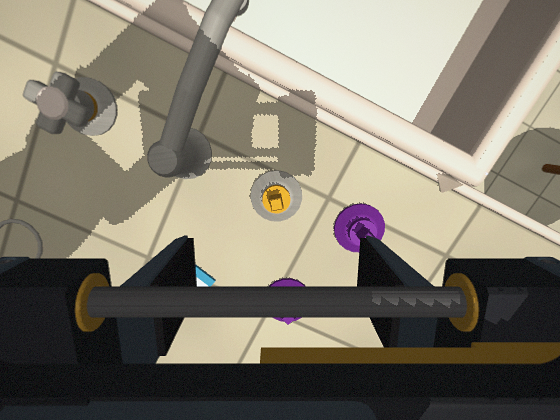

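The wrist view shows the bare stem in its grey flange at (276,196); the purple ones are at (360,228) and (288,300).

Run:
```python
from h import *
z=load('w1'); X=cloud(z)
img=z['img'][150:240,230:330]
cv2.imwrite('pics/c3.png',cv2.resize(img,None,fx=6,fy=6,interpolation=cv2.INTER_CUBIC)[:,:,::-1])
hsv=cv2.cvtColor(z['img'],cv2.COLOR_RGB2HSV)
m=(hsv[...,0]>10)&(hsv[...,0]<30)&(hsv[...,1]>140); m[:150]=0;m[245:]=0;m[:,:230]=0;m[:,330:]=0
m&=np.isfinite(X[...,0])
q=X[m]
print(len(q),q.min(0),q.max(0))
for lo,hi in [(17,23),(36,45),(39,45)]:
    a=q[(q[:,2]>lo)&(q[:,2]<hi)]; 
    r=cv2.minAreaRect(a[:,:2].astype(np.float32)); print(lo,len(a),a.mean(0),r, cv2.minEnclosingCircle(a[:,:2].astype(np.float32)))
# flange: grey around
g=X[(X[...,2]>1.5)&(X[...,2]<30)&(np.hypot(X[...,0]-621,X[...,1]+211)<40)]
print(len(g),cv2.minEnclosingCircle(g[:,:2].astype(np.float32)))
```

```text
619 [ 604.5028081  -224.86335534   11.52630948] [ 633.31048388 -196.14023169   43.72891745]
17 408 [ 620.59781025 -209.70430538   19.61416591] ((618.9668579101562, -210.01284790039062), (27.674877166748047, 27.81671905517578), 26.666885375976562) ((618.90771484375, -210.46665954589844), 14.472615242004395)
36 159 [ 619.49736109 -210.1683181    40.86664696] ((618.9645385742188, -210.56031799316406), (12.247709274291992, 11.900218963623047), 37.6177864074707) ((619.1201171875, -210.5844268798828), 8.143299102783203)
39 144 [ 619.48978661 -210.22734258   41.17116257] ((619.0350952148438, -210.52601623535156), (12.031219482421875, 11.738053321838379), 38.99318313598633) ((619.2415771484375, -210.60037231445312), 8.14236068725586)
1896 ((620.0770874023438, -210.3651123046875), 38.53913879394531)
```

View pics/c3.png

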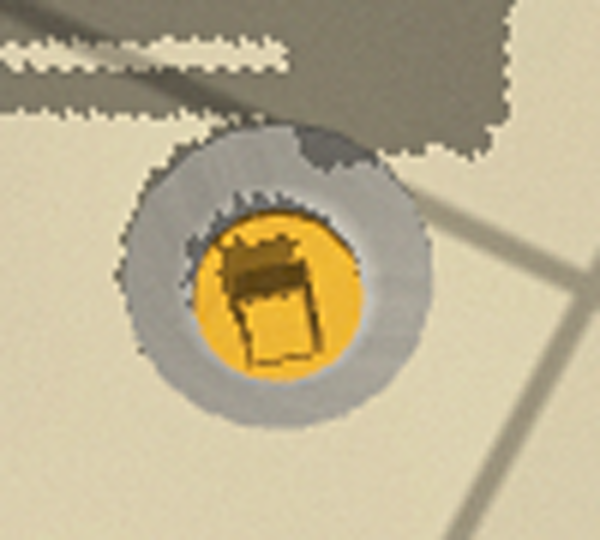

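Emit:
arm_command([
  [5, -39, -2],
  [5, -39, -2],
  [5, -39, -2],
  [5, -39, -2],
  [5, -39, -2],
  [5, -39, -2],
  [5, -39, -2],
  [5, -39, -2],
  [5, -39, -2],
  [5, -39, -2],
  [5, -39, -2],
  [5, -39, -2],
], hand=[1, 1, 1, 1, 1, 1, 1, 1, 1, 1, 1, 1], turn=[0, 0, 0, 0, 0, 0, 0, 0, 0, 0, 0, 0])

```text
time: 2.7
tcp_pos: [468.1, 232.5, 208.9]
tool_rot: [[0.899, 0.437, 0.005], [0.437, -0.899, 0.002], [0.005, 0.001, -1.0]]
wrist_force: [1.0, 0.1, 1.1]
grip_width: 1.0
```

Emit:
arm_command([
  [0, 0, 0],
  [0, 0, 0],
  [0, 0, 0],
  [0, 0, 0],
  [0, 0, 0],
  [0, 0, 0],
  [0, 0, 0],
  [0, 0, 0],
  [0, 0, 0],
  [0, 0, 0],
  [0, 0, 0],
  [0, 0, 0],
], hand=[0, 0, 0, 0, 0, 0, 0, 0, 0, 0, 0, 0], turn=[-0.125, -0.125, -0.125, -0.125, -0.125, -0.125, -0.125, -0.125, -0.125, -0.125, -0.125, -0.125])

```text
time: 3.7
tcp_pos: [469.0, 230.8, 208.6]
tool_rot: [[-0.378, 0.926, 0.005], [0.926, 0.378, 0.002], [-0.0, 0.005, -1.0]]
wrist_force: [-0.1, -0.9, 0.7]
grip_width: 0.498
```

Emit:
arm_command([
  [0, 0, 0],
  [0, 0, 0],
  [0, 0, 0],
  [0, 0, 0],
  [0, 0, 0],
  [0, 0, 0],
  [0, 0, 0],
  [0, 0, 0],
  [0, 0, 0],
  [0, 0, 0],
], hand=[0, 0, 0, 0, 0, 0, 0, 0, 0, 0], turn=[-0.125, -0.125, -0.125, -0.125, -0.125, -0.125, -0.125, -0.125, 0, 0])

```text
time: 4.53
tcp_pos: [468.7, 231.0, 207.9]
tool_rot: [[-0.982, 0.191, 0.003], [0.191, 0.982, 0.001], [-0.003, 0.002, -1.0]]
wrist_force: [0.4, -0.2, 0.1]
grip_width: 0.501
```

Run:
```python
from h import *
go([420,245,150],80)
cap('wrist','w2')
z=load('w2'); X=cloud(z)
m=np.isfinite(X[...,0])&(X[...,2]>52)&(X[...,2]<62)&(abs(X[...,0]-490)<130)&(abs(X[...,1]-230)<130)
r=cv2.minAreaRect(X[m][:,:2].astype(np.float32)); print(r,X[m].mean(0),m.sum())
m=np.isfinite(X[...,0])&(X[...,2]>27)&(X[...,2]<40)&(X[...,0]<440)&(X[...,0]>330)&(abs(X[...,1]-245)<60)
r=cv2.minAreaRect(X[m][:,:2].astype(np.float32)); print(r,X[m].mean(0),m.sum())
```

```text
t 4.5333 tcp [468.739 231.032 207.861] F [ 0.408 -0.191  0.1  ] T [ 0.05  -0.108  0.027] g 0.5012198924003717
yaw_y 78.99 delta tool [50.7  4.3 57.7] j6 -53.99679551317436
turn rad -0.018
delta in new axes [50.4  5.3 57.9]
((492.6258850097656, 235.87454223632812), (132.12469482421875, 98.32108306884766), 80.01427459716797) [485.906 235.765  56.484] 10426
((428.6322937011719, 223.81141662597656), (77.29351806640625, 22.61013412475586), 89.86646270751953) [429.998 242.525  34.701] 627
```

View pics/w2.png

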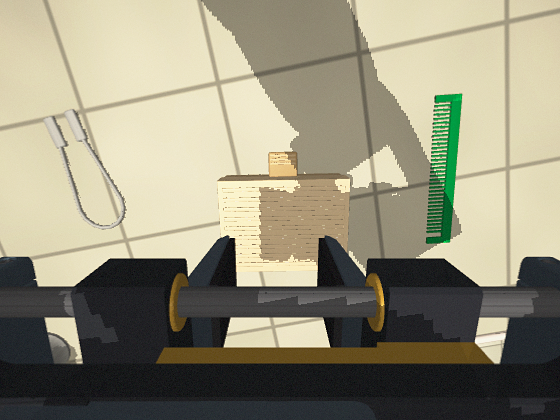

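Run:
```python
from h import *
z=load('w2'); X=cloud(z)
T=X[153:172,270:297].reshape(-1,3); T=T[(T[:,2]>28)&(T[:,2]<42)]
print(len(T),cv2.minAreaRect(T[:,:2].astype(np.float32)),T.mean(0))
y=np.radians(-10); ex=np.array([np.cos(y),np.sin(y)]); ey=np.array([-ex[1],ex[0]])
for c in [(492.6,235.9),(493,233.5)]:
    print('tab edge pred', np.array(c)-75*ex,'pin',np.array(c)+49.5*ex)
print(((T[:,:2]-[492.6,235.9])@np.c_[ex,ey]).min(0),((T[:,:2]-[492.6,235.9])@np.c_[ex,ey]).max(0))
for n in ['w2','side0']:
    z=load(n);X=cloud(z);m=np.isfinite(X[...,0])&(X[...,2]>54)&(X[...,2]<62)&(abs(X[...,0]-490)<90)&(abs(X[...,1]-230)<90)
    L=(X[m][:,:2]-[492.6,235.9])@np.c_[ex,ey]; print(n,np.percentile(L,[.5,99.5],axis=0))
```

```text
510 ((429.8619079589844, 247.376953125), (27.202285766601562, 18.82248306274414), 79.36913299560547) [429.81091712 247.44396005  34.77630008]
tab edge pred [418.73941852 248.92361333] pin [541.34798377 227.30441521]
tab edge pred [419.13941852 246.52361333] pin [541.74798377 224.90441521]
[-73.26759884 -13.29403151] [-54.22897928  14.00684059]
w2 [[-48.67479381 -64.87660696]
 [ 48.13246003  65.00159468]]
side0 [[-47.74732881 -67.67624198]
 [ 49.56315426  62.88335626]]
```

Run:
```python
from h import *
go([423.2,248.7,20],79.7)
```

```text
t 4.5833 tcp [468.532 231.131 207.446] F [-0.059  0.155 -0.952] T [ 0.117 -0.13  -0.028] g 0.5010349709526969
yaw_y 79.02 delta tool [ 48.3   8.3 187.3] j6 -54.00923960339877
turn rad -0.012
delta in new axes [ 47.7   9.2 187.4]
```

Emit:
arm_command([
  [24, 4.5, 10],
  [24, 4.5, 30],
  [0, 0, 40],
  [0, 0, 40],
  [0, 0, 35],
  [0, 0, 20],
  [0, 0, 0],
  [0, 0, 0],
], hand=[0, 0, 0, 0, 0, 0, 0, 0], turn=[-0.012, 0, 0, 0, 0, 0, 0, 0])

```text
time: 5.25
tcp_pos: [422.4, 248.9, 30.9]
tool_rot: [[-0.984, 0.177, -0.001], [0.177, 0.984, -0.001], [0.001, -0.001, -1.0]]
wrist_force: [0.3, 0.6, 0.1]
grip_width: 0.495
```

Run:
```python
from h import *
go([423.2,248.7,20],79.7)
cap('wrist','w3')
```

```text
t 5.25 tcp [422.437 248.91   30.948] F [0.275 0.574 0.146] T [ 0.126 -0.194  0.008] g 0.4954896461918285
yaw_y 79.83 delta tool [-0.8 -0.1 10.9] j6 -50.65573422562053
turn rad 0.002
delta in new axes [-0.8 -0.1 10.9]
```

View pics/w3.png

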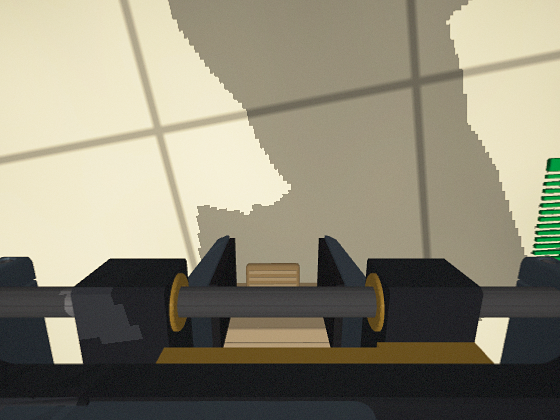

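The tab (247–299, 275) sits between the fingers; lowering and pinching.

Emit:
arm_command([
  [-1, -1, 11],
  [0, 0, 0],
  [0, 0, 0],
  [0, 0, 0],
  [0, 0, 0],
  [0, 0, 0],
  [0, 0, 0],
  [0, 0, 0],
], hand=[0, 0, -1, -1, -1, -1, -1, -1], turn=[0, 0, 0, 0, 0, 0, 0, 0], force=10)

```text
time: 5.97
tcp_pos: [423.6, 246.6, 21.1]
tool_rot: [[-0.985, 0.173, 0.001], [0.173, 0.985, -0.002], [-0.002, -0.002, -1.0]]
wrist_force: [0.8, -6.2, 6.1]
grip_width: 0.326
```

Run:
```python
from h import *
s=st()
# arc rows: tool x = -dish x ; tool z = down
r=120;b=3.5
def p(t): return np.array([-( -r*np.cos(t)+b*np.sin(t)), -(r*np.sin(t)+b*np.cos(t))])
n=12
for a,bb,n in [(0,1.15,12),(1.15,2.4,12)]:
    th=np.linspace(a,bb,n+1); P=np.array([p(t) for t in th]); print(np.diff(P,axis=0).round(1).tolist())
```

```text
t 5.9667 tcp [423.562 246.553  21.139] F [ 0.787 -6.19   6.083] T [-1.188 -0.348  0.074] g 0.32603497601915155
[[-0.9, -11.5], [-2.0, -11.3], [-3.1, -11.1], [-4.1, -10.7], [-5.1, -10.3], [-6.1, -9.8], [-7.0, -9.1], [-7.8, -8.4], [-8.6, -7.6], [-9.3, -6.8], [-9.9, -5.9], [-10.4, -4.9]]
[[-11.8, -4.2], [-12.2, -2.9], [-12.4, -1.6], [-12.5, -0.3], [-12.5, 1.0], [-12.3, 2.3], [-12.0, 3.5], [-11.6, 4.7], [-11.0, 5.9], [-10.3, 7.0], [-9.5, 8.1], [-8.7, 9.0]]
```

Emit:
arm_command([
  [-1, -1.5, -11.5],
  [-2, 0, -11.3],
  [-3, 0, -11],
  [-4, 0, -10.7],
  [-5, 0, -10.3],
  [-6, 0, -9.8],
  [-7, 0, -9.1],
  [-7.8, 0, -8.4],
  [-8.6, 0, -7.6],
  [-9.3, 0, -6.8],
  [-9.9, 0, -5.9],
  [-10.4, 0, -4.9],
], hand=[-1, -1, -1, -1, -1, -1, -1, -1, -1, -1, -1, -1], turn=[0, 0, 0, 0, 0, 0, 0, 0, 0, 0, 0, 0])

```text
time: 6.97
tcp_pos: [496.0, 233.7, 127.9]
tool_rot: [[-0.985, 0.175, 0.001], [0.175, 0.985, 0.001], [-0.0, 0.001, -1.0]]
wrist_force: [1.8, 0.7, -5.9]
grip_width: 0.324
```

Run:
```python
from h import *
st(); cap('side','s1')
z=load('s1');cv2.imwrite('pics/c4.png',cv2.resize(z['img'][150:350,180:400],None,fx=3,fy=3)[:,:,::-1])
```

```text
t 6.9667 tcp [495.988 233.681 127.941] F [ 1.781  0.712 -5.892] T [ 0.332 -0.257 -0.023] g 0.32363743225627645
```

View pics/c4.png

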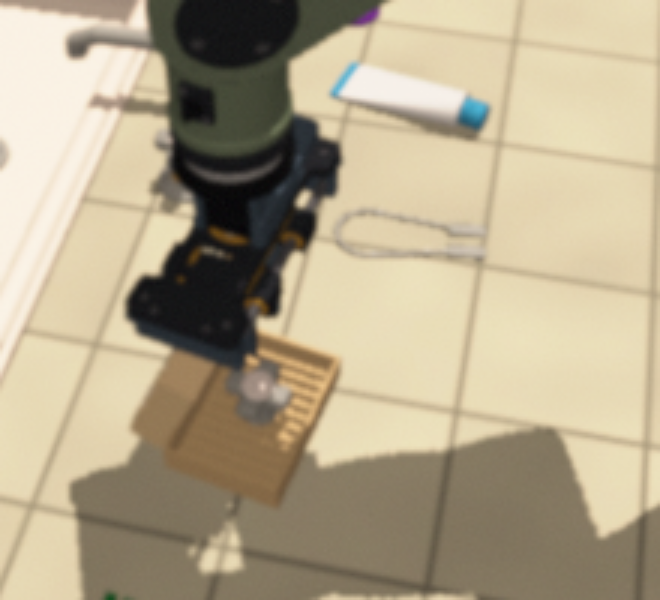

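The lid is up about 65° in the gripper and the knob is visible in the dish at (260,390) of the crop. Continuing the arc.

Emit:
arm_command([
  [-11.8, 0, -4.2],
  [-12.2, 0, -2.9],
  [-12.4, 0, -1.6],
  [-12.5, 0, -0.3],
  [-12.5, 0, 1],
  [-12.3, 0, 2.3],
  [-12, 0, 3.5],
  [-11.6, 0, 4.7],
  [-11, 0, 5.9],
  [-10.3, 0, 7],
  [-9.5, 0, 8],
  [-8.7, 0, 9],
], hand=[-1, -1, -1, -1, -1, -1, -1, -1, -1, -1, -1, -1], turn=[0, 0, 0, 0, 0, 0, 0, 0, 0, 0, 0, 0])

```text
time: 8.02
tcp_pos: [630.6, 210.0, 93.8]
tool_rot: [[-0.985, 0.175, -0.002], [0.175, 0.985, 0.001], [0.002, 0.001, -1.0]]
wrist_force: [-3.6, 5.4, -1.7]
grip_width: 0.329
```

Run:
```python
from h import *
st(); cap('side','s2')
z=load('s2');cv2.imwrite('pics/c5.png',cv2.resize(z['img'][150:350,180:400],None,fx=3,fy=3)[:,:,::-1])
```

```text
t 8.0167 tcp [630.592 210.019  93.841] F [-3.574  5.408 -1.732] T [ 1.046  0.627 -0.008] g 0.3288451223787832
```

View pics/c5.png

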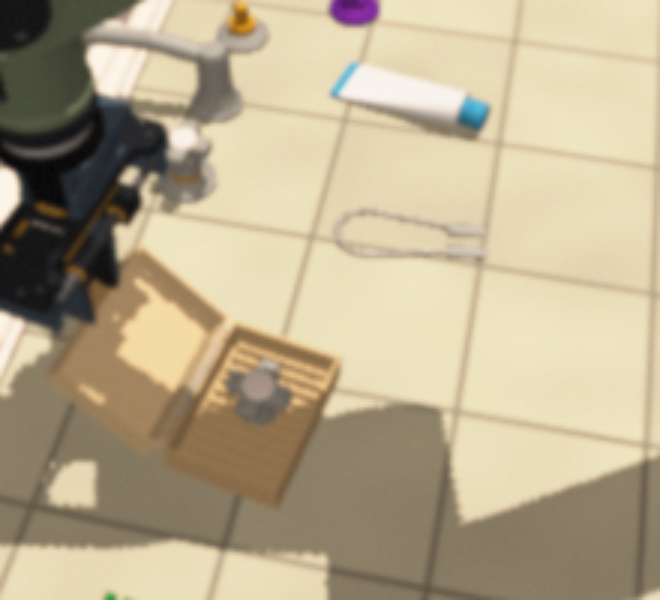

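Emit:
arm_command([
  [0, 0, 0],
  [0, 0, 0],
  [0, 0, 0],
  [0, 0, 0],
  [0, 0, -30],
  [0, 0, -40],
  [0, 0, -30],
  [38, 0, 0],
  [38, 0, 0],
  [38, 0, 0],
  [30, 0, 0],
  [0, 0, 0],
], hand=[0, 0, 0, 0, 0, 0, 0, 0, 0, 0, 0, 0], turn=[0, 0, 0, 0, 0, 0, 0, 0, 0, 0, 0, 0])

```text
time: 9.07
tcp_pos: [483.1, 234.7, 195.8]
tool_rot: [[-0.985, 0.172, -0.003], [0.172, 0.985, -0.0], [0.003, -0.001, -1.0]]
wrist_force: [-1.3, -0.0, 0.0]
grip_width: 0.501
```

Run:
```python
from h import *
st(); cap('wrist','w4'); st()
z=load('w4');X=cloud(z)
y=np.radians(-10.2); ex=np.array([np.cos(y),np.sin(y)]); ey=np.array([-ex[1],ex[0]])
L=(X[...,:2]-[492.5,236])@np.c_[ex,ey]
m=np.isfinite(X[...,0])&(X[...,2]>38)&(X[...,2]<60)&(abs(L[...,0])<46)&(abs(L[...,1])<62)
q=X[m]; print(len(q),np.median(q,axis=0),cv2.minAreaRect(q[:,:2].astype(np.float32)))
v,u=np.nonzero(m); print(u.min(),u.max(),v.min(),v.max())
# lid angle
for k in ['s2']:
    z2=load(k); X2=cloud(z2); L2=(X2[...,:2]-[492.5,236])@np.c_[ex,ey]
    mm=np.isfinite(X2[...,0])&(L2[...,0]>60)&(L2[...,0]<140)&(abs(L2[...,1])<60)&(X2[...,2]>10)&(X2[...,2]<115)
    a=np.polyfit(L2[mm][:,0],X2[mm][:,2],1); print('lid slope deg',180-np.degrees(np.arctan(a[0])),mm.sum())
```

```text
t 9.0667 tcp [483.106 234.677 195.804] F [-1.319 -0.03   0.02 ] T [ 0.052 -0.099 -0.006] g 0.5005823684298047
t 9.1167 tcp [486.41  234.765 196.066] F [0.07  0.27  0.338] T [ 0.059 -0.194 -0.02 ] g 0.501589282025613
1478 [487.758 232.527  48.151] ((489.017578125, 232.30543518066406), (45.06987380981445, 44.60932159423828), 34.868099212646484)
248 299 187 237
lid slope deg 135.3739969877573 1700
```

View pics/w4.png

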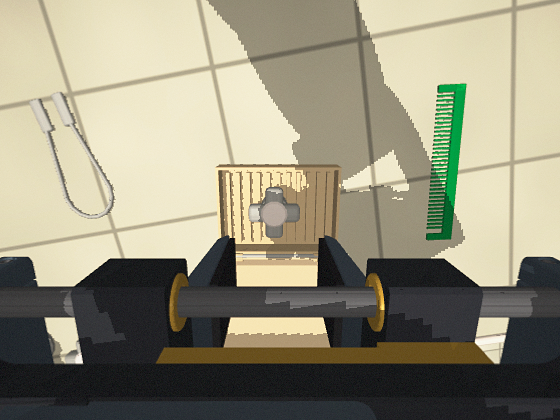

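Run:
```python
from h import *
st(); cap('wrist','w5'); s=st()
y=np.radians(-10.2); ex=np.array([np.cos(y),np.sin(y)]); ey=np.array([-ex[1],ex[0]])
for n in ['w4','w5']:
    z=load(n);X=cloud(z)
    L=(X[...,:2]-[492.5,236])@np.c_[ex,ey]
    m=np.isfinite(X[...,0])&(X[...,2]>44)&(X[...,2]<60)&(abs(L[...,0])<46)&(abs(L[...,1])<62)
    q=X[m]; cap_=q[q[:,2]>49.5]
    # template fit: cross
    from scipy.optimize import minimize
    from scipy import ndimage
    step=0.5; gx=np.arange(-40,40,step); c0=q[:,:2].mean(0)
    H=np.zeros((160,160)); ij=((q[:,:2]-c0+40)/step).astype(int); ok=((ij>=0)&(ij<160)).all(1); H[ij[ok,0],ij[ok,1]]=1
    H=ndimage.binary_closing(H,iterations=4).astype(float); 
    GX,GY=np.meshgrid(gx+.25,gx+.25,indexing='ij')
    best=None
    for a in range(0,90,1):
        ca,sa=np.cos(np.radians(a)),np.sin(np.radians(a))
        for dx in np.arange(-4,4.1,1):
            for dy in np.arange(-4,4.1,1):
                u=(GX-dx)*ca+(GY-dy)*sa; v=-(GX-dx)*sa+(GY-dy)*ca
                T=((abs(u)<26)&(abs(v)<9))|((abs(v)<26)&(abs(u)<9))
                sc=(H*T).sum()-(H*(~T)).sum()-0.3*((1-H)*T).sum()
                if best is None or sc>best[0]: best=(sc,a,c0[0]+dx,c0[1]+dy)
    print(n,best,'cap',np.median(cap_,axis=0),len(cap_))
go([488,233,26],None)
z=load('w5');cv2.imwrite('pics/c6.png',cv2.resize(z['img'][150:270,200:360],None,fx=4,fy=4,interpolation=cv2.INTER_CUBIC)[:,:,::-1])
```

```text
t 9.1167 tcp [486.41  234.765 196.066] F [0.07  0.27  0.338] T [ 0.059 -0.194 -0.02 ] g 0.501589282025613
t 9.1667 tcp [488.364 234.825 196.085] F [ 0.39  -0.667  0.781] T [ 0.088 -0.159 -0.021] g 0.49867587407651814
w4 (np.float64(5296.2), 81, np.float64(489.45480573847624), np.float64(232.45275720844623)) cap [489.646 232.014  50.286] 383
w5 (np.float64(5335.7), 80, np.float64(489.41973398515483), np.float64(231.4841901737996)) cap [489.226 232.104  50.281] 382
t 9.1667 tcp [488.364 234.825 196.085] F [ 0.39  -0.667  0.781] T [ 0.088 -0.159 -0.021] g 0.49867587407651814
yaw_y 80.01 delta tool [  0.5  -2.  170.1] j6 -55.49704913573698
```

View pics/c6.png

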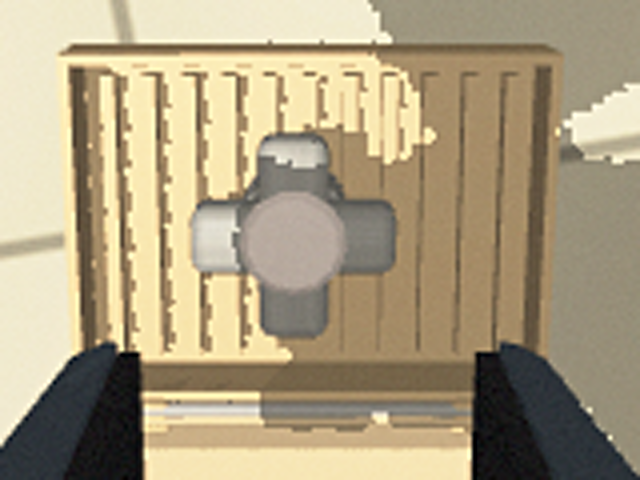

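Run:
```python
from h import *
go([489.4,231.9,23],80.3)
```

```text
t 9.1667 tcp [488.364 234.825 196.085] F [ 0.39  -0.667  0.781] T [ 0.088 -0.159 -0.021] g 0.49867587407651814
yaw_y 80.01 delta tool [ -1.1  -2.8 173.1] j6 -55.49704913573698
turn rad -0.005
delta in new axes [ -1.5  -2.7 173.1]
```

Emit:
arm_command([
  [-1, -2.8, 0],
  [0, 0, 35],
  [0, 0, 35],
  [0, 0, 35],
  [0, 0, 35],
  [0, 0, 20],
  [0, 0, 0],
  [0, 0, 0],
], hand=[0.45, 0.45, 0.45, 0.45, 0.45, 0.45, 0.45, 0.45], turn=[0, 0, 0, 0, 0, 0, 0, 0])

```text
time: 9.83
tcp_pos: [490.0, 231.3, 34.0]
tool_rot: [[-0.984, 0.176, -0.001], [0.176, 0.984, -0.001], [0.001, -0.001, -1.0]]
wrist_force: [-0.2, -0.1, 0.7]
grip_width: 0.726
```

Run:
```python
from h import *
cap('wrist','w6'); go([489.4,231.9,23],80.3)
```

```text
t 9.8833 tcp [490.861 231.86   35.384] F [0.432 0.423 0.795] T [ 0.068 -0.154  0.022] g 0.7267469637448458
yaw_y 79.89 delta tool [ 1.5 -0.2 12.4] j6 -55.792246502395045
turn rad -0.007
delta in new axes [ 1.4 -0.2 12.4]
```

View pics/w6.png

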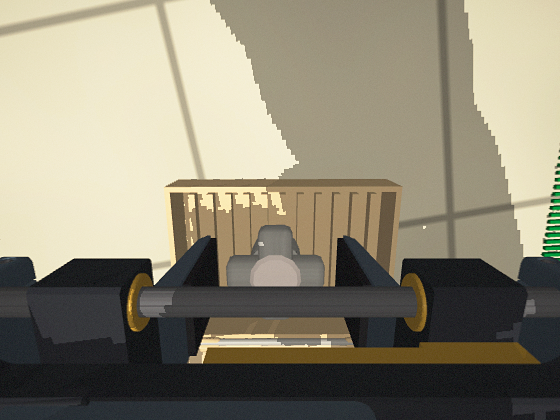

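Emit:
arm_command([
  [1.3, 0, 12],
  [0, 0, 0],
  [0, 0, 0],
  [0, 0, 0],
  [0, 0, 0],
  [0, 0, 0],
  [0, 0, 0],
  [0, 0, 0],
  [0, 0, 0],
  [0, 0, 0],
], hand=[0.45, 0.45, -1, -1, -1, -1, -1, -1, -1, -1], turn=[0, 0, 0, 0, 0, 0, 0, 0, 0, 0], force=30)

```text
time: 10.72
tcp_pos: [488.9, 232.3, 24.2]
tool_rot: [[-0.985, 0.175, 0.003], [0.175, 0.985, 0.001], [-0.002, 0.001, -1.0]]
wrist_force: [0.0, -1.8, 7.7]
grip_width: 0.564
```

Run:
```python
from h import *
s=st()
R=np.array(s['tool_rot']); print(np.degrees(np.arctan2(R[1,1],R[0,1])))
```

```text
t 10.7167 tcp [488.852 232.291  24.233] F [ 0.048 -1.769  7.733] T [-0.114 -0.113 -0.015] g 0.564476580596922
79.9384859091908
```

Emit:
arm_command([
  [0, 0, -15],
  [0, 0, -30],
  [0, 0, -35],
  [0, 0, -35],
  [0, 0, -20],
  [0, 0, 0],
], hand=[-1, -1, -1, -1, -1, -1], turn=[0, 0, 0, 0, 0, 0])

```text
time: 11.22
tcp_pos: [490.5, 233.3, 163.0]
tool_rot: [[-0.985, 0.175, 0.01], [0.175, 0.985, 0.004], [-0.009, 0.006, -1.0]]
wrist_force: [0.9, 0.4, -0.9]
grip_width: 0.569
```

Emit:
arm_command([
  [-17, -34, 0],
  [-17, -34, 0],
  [-17, -34, 0],
  [-17, -34, 0],
  [-17, -34, 0],
  [-17, -34, 0],
  [-17, -34, 0],
  [-17, -34, 0],
  [-17, -34, 0],
  [-17, -34, 0],
  [-17, -34, 0],
  [-17, -34, 0],
], hand=[-1, -1, -1, -1, -1, -1, -1, -1, -1, -1, -1, -1], turn=[0, 0, 0, 0, 0, 0, 0, 0, 0, 0, 0, 0])

```text
time: 12.22
tcp_pos: [616.7, -206.9, 156.2]
tool_rot: [[-0.985, 0.175, -0.002], [0.175, 0.985, 0.001], [0.003, 0.001, -1.0]]
wrist_force: [0.8, 0.3, -2.2]
grip_width: 0.572
```

Emit:
arm_command([
  [0, 0, 0],
  [0, 0, 0],
  [0, 0, 0],
  [0, 0, 0],
  [0, 0, 0],
  [0, 0, 0],
  [0, 0, 0],
  [0, 0, 0],
  [0, 0, 0],
], hand=[-1, -1, -1, -1, -1, -1, -1, -1, -1], turn=[0.125, 0.125, 0.125, 0.125, 0.125, 0.125, 0.015, 0, 0])

```text
time: 12.97
tcp_pos: [616.9, -205.2, 157.0]
tool_rot: [[-0.591, 0.807, -0.001], [0.807, 0.591, 0.0], [0.001, -0.001, -1.0]]
wrist_force: [-0.2, -0.8, -1.2]
grip_width: 0.569
```

Run:
```python
from h import *
cap('wrist','w7'); cap('scene','sc1'); go([619,-210.5,65],36)
z=load('sc1');cv2.imwrite('pics/c7.png',cv2.resize(z['img'][180:350,180:400],None,fx=3,fy=3,interpolation=cv2.INTER_CUBIC)[:,:,::-1])
```

```text
t 13.0667 tcp [ 617.155 -205.26   157.449] F [-0.421  0.548 -0.695] T [ 0.03  -0.137 -0.014] g 0.5694044763660576
yaw_y 36.19 delta tool [-5.4 -1.6 92.4] j6 -55.601046058278385
turn rad 0.003
delta in new axes [-5.3 -1.6 92.4]
```

View pics/w7.png

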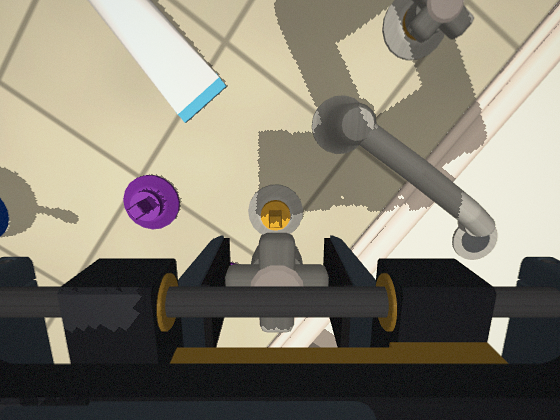

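View pics/c7.png

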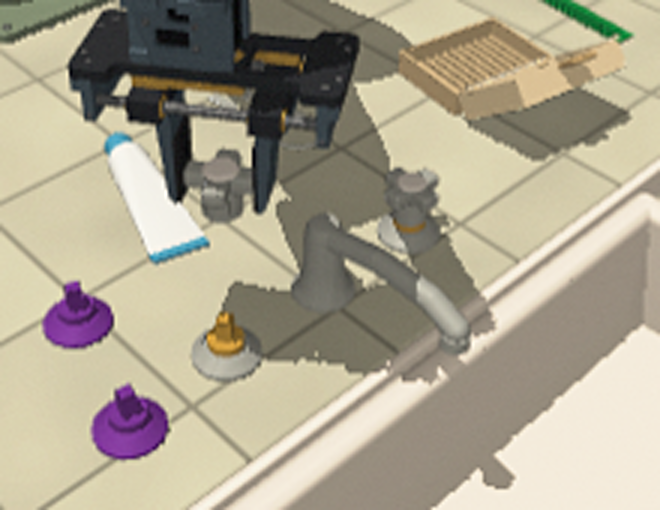

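Run:
```python
from h import *
z=load('w7'); X=cloud(z); s=bot.observe(); tcp=np.array(s['tcp_pos']);R=np.array(s['tool_rot'])
hsv=cv2.cvtColor(z['img'],cv2.COLOR_RGB2HSV)
m=(hsv[...,0]>10)&(hsv[...,0]<30)&(hsv[...,1]>140); m[:185]=0;m[245:]=0;m[:,:240]=0;m[:,310:]=0
q=X[m&np.isfinite(X[...,0])]
for lo,hi in [(17,23),(39,45)]:
    a=q[(q[:,2]>lo)&(q[:,2]<hi)]
    if len(a)>10: print(lo,len(a),a.mean(0),cv2.minAreaRect(a[:,:2].astype(np.float32)),cv2.minEnclosingCircle(a[:,:2].astype(np.float32)))
k=X[235:335,225:330].reshape(-1,3); k=k[np.isfinite(k[:,0])]
kt=(k-tcp)@R; sel=(abs(kt[:,0])<40)&(abs(kt[:,1])<30)&(kt[:,2]<5)&(kt[:,2]>-45); kt=kt[sel]
print('tool-frame knob',kt.min(0),kt.max(0)); c=kt[kt[:,2]<-27.0]; print(len(c),np.median(c,axis=0), c.min(0),c.max(0))
for zz in range(-32,-10,2):
    w=kt[(kt[:,2]>zz)&(kt[:,2]<zz+2)]
    if len(w)>20: print(zz,len(w),w.min(0)[:2],w.max(0)[:2])
```

```text
17 454 [ 617.59387637 -208.56922417   19.57398201] ((618.6594848632812, -210.34356689453125), (27.292987823486328, 28.635169982910156), 36.852237701416016) ((618.7642211914062, -210.75196838378906), 14.768852233886719)
39 159 [ 618.78653701 -210.10839728   41.00642363] ((618.7885131835938, -210.23187255859375), (10.99803638458252, 11.745258331298828), 36.016666412353516) ((619.0447998046875, -210.64871215820312), 7.657785415649414)
tool-frame knob [-25.47108538 -28.27768831 -27.41834699] [26.27567954 28.43252011  4.7601489 ]
3 [  7.37089572   2.49683109 -27.07273876] [  7.21229736  -6.03264165 -27.41834699] [  9.77476216   6.31020218 -27.03629194]
-28 111 [-13.75629632 -10.86093748] [10.95593237 25.86924302]
-26 809 [-22.41742565 -22.67048753] [23.26943932 21.99557785]
-24 1769 [-25.05320418 -24.59061428] [25.56531168 25.74469736]
-22 578 [-25.47108538 -25.83527189] [26.27567954 26.02566299]
-20 256 [-21.79210667 -26.15161796] [26.07588625 26.05607346]
-18 178 [  4.99603043 -26.11413877] [26.16693146 26.00588243]
-16 152 [  4.90303428 -26.21837438] [25.48454223 25.99048816]
-14 110 [  6.12528764 -26.28473477] [24.83483988 26.60140141]
-12 75 [  4.80365193 -26.60119515] [18.66039005 26.89336378]
```

Run:
```python
from h import *
go([619.1,-210.7,60],36)
```

```text
t 13.0667 tcp [ 617.155 -205.26   157.449] F [-0.421  0.548 -0.695] T [ 0.03  -0.137 -0.014] g 0.5694044763660576
yaw_y 36.19 delta tool [-5.6 -1.6 97.4] j6 -55.601046058278385
turn rad 0.003
delta in new axes [-5.5 -1.6 97.4]
```

Emit:
arm_command([
  [-5.6, -1.6, 0],
  [0, 0, 25],
  [0, 0, 30],
  [0, 0, 25],
  [0, 0, 17],
  [0, 0, 0],
  [0, 0, 0],
  [0, 0, 0],
  [0, 0, 0],
], hand=[-1, -1, -1, -1, -1, -1, -1, -1, -1], turn=[0, 0, 0, 0, 0, 0, 0, 0, 0])

```text
time: 13.82
tcp_pos: [620.6, -211.4, 62.8]
tool_rot: [[-0.589, 0.808, 0.003], [0.808, 0.589, -0.001], [-0.003, 0.002, -1.0]]
wrist_force: [-0.3, -0.3, -0.2]
grip_width: 0.567
```

Run:
```python
from h import *
go([619.1,-210.7,45],36);s=st()
```

```text
t 13.8167 tcp [ 620.647 -211.426   62.786] F [-0.254 -0.313 -0.226] T [ 0.007 -0.107  0.001] g 0.5670503059640418
yaw_y 36.1 delta tool [ 1.6 -0.9 17.8] j6 -55.91437834993647
turn rad 0.002
delta in new axes [ 1.5 -0.8 17.8]
t 13.8167 tcp [ 620.647 -211.426   62.786] F [-0.254 -0.313 -0.226] T [ 0.007 -0.107  0.001] g 0.5670503059640418
```

Emit:
arm_command([
  [1.4, -0.8, 0],
  [0, 0, 5],
  [0, 0, 4],
  [0, 0, 3],
  [0, 0, 3],
  [0, 0, 0],
  [0, 0, 0],
], hand=[-1, -1, -1, -1, -1, -1, -1], turn=[0, 0, 0, 0, 0, 0, 0])

```text
time: 14.4
tcp_pos: [617.7, -210.1, 45.5]
tool_rot: [[-0.589, 0.808, -0.001], [0.808, 0.589, 0.0], [0.0, -0.0, -1.0]]
wrist_force: [-0.1, -0.2, -0.7]
grip_width: 0.566
```

Run:
```python
from h import *
go([619.1,-210.7,45],36)
```

```text
t 14.4 tcp [ 617.744 -210.139   45.518] F [-0.136 -0.232 -0.708] T [ 0.044 -0.128 -0.01 ] g 0.5664183664602701
yaw_y 36.1 delta tool [-1.3  0.8  0.5] j6 -55.89103462422305
turn rad 0.002
delta in new axes [-1.3  0.8  0.5]
```

Emit:
arm_command([
  [0, 0, 0],
  [0, 0, 0],
  [0, 0, 0],
  [0, 0, 0],
  [0, 0, 0],
  [0, 0, 0],
], hand=[-1, -1, -1, -1, -1, -1], turn=[0, 0, 0, 0, 0, 0])

```text
time: 14.9
tcp_pos: [617.9, -210.2, 45.9]
tool_rot: [[-0.589, 0.808, 0.0], [0.808, 0.589, -0.0], [-0.0, 0.0, -1.0]]
wrist_force: [-0.5, 0.3, -1.4]
grip_width: 0.565
```

Run:
```python
from h import *
go([619.1,-210.7,45],36)
```

```text
t 14.9 tcp [ 617.877 -210.184   45.938] F [-0.543  0.328 -1.351] T [ 0.06  -0.137  0.05 ] g 0.5652114127914935
yaw_y 36.1 delta tool [-1.1  0.7  0.9] j6 -55.89055350060105
turn rad 0.002
delta in new axes [-1.1  0.7  0.9]
```

Emit:
arm_command([
  [-1, 0.6, 0],
  [0, 0, 0],
  [0, 0, 1.5],
  [0, 0, 1.5],
  [0, 0, 1.5],
  [0, 0, 1.5],
  [0, 0, 0],
  [0, 0, 0],
], hand=[-1, -1, -1, -1, -1, -1, -1, -1], turn=[0, 0, 0, 0, 0, 0, 0, 0])

```text
time: 15.57
tcp_pos: [618.8, -210.6, 39.7]
tool_rot: [[-0.589, 0.808, -0.0], [0.808, 0.589, 0.0], [0.0, -0.0, -1.0]]
wrist_force: [-0.7, -0.1, -0.9]
grip_width: 0.566
```

Run:
```python
from h import *
go([619.1,-210.7,33],36)
```

```text
t 15.5667 tcp [ 618.819 -210.608   39.668] F [-0.705 -0.139 -0.859] T [ 0.033 -0.119 -0.066] g 0.5659059167198972
yaw_y 36.1 delta tool [-0.2  0.2  6.7] j6 -55.89624280038475
turn rad 0.002
delta in new axes [-0.2  0.2  6.7]
```

Emit:
arm_command([
  [0, 0, 1.5],
  [0, 0, 1.5],
  [0, 0, 1.5],
  [0, 0, 1.5],
  [0, 0, 1],
  [0, 0, 0],
  [0, 0, 0],
  [0, 0, 0],
], hand=[-1, -1, -1, -1, -1, -1, -1, -1], turn=[0, 0, 0, 0, 0, 0, 0, 0])

```text
time: 16.23
tcp_pos: [618.9, -210.6, 33.3]
tool_rot: [[-0.589, 0.808, 0.0], [0.808, 0.589, -0.0], [-0.0, 0.0, -1.0]]
wrist_force: [-1.0, 1.1, 3.4]
grip_width: 0.571
```

Run:
```python
from h import *
go([619.1,-210.7,33],36)
```

```text
t 16.2333 tcp [ 618.878 -210.632   33.262] F [-0.971  1.136  3.363] T [0.132 0.205 0.003] g 0.5708519519515968
yaw_y 36.1 delta tool [-0.2  0.1  0.3] j6 -55.89602637151874
turn rad 0.002
delta in new axes [-0.2  0.1  0.3]
```

Emit:
arm_command([
  [0, 0, 0.7],
  [0, 0, 0],
  [0, 0, 0],
  [0, 0, 0],
  [0, 0, 0],
  [0, 0, 0],
  [0, 0, 0],
  [0, 0, 0],
], hand=[-1, -1, -1, -1, -1, -1, -1, -1], turn=[0, 0, 0.08, 0.08, 0.08, 0.08, 0.08, 0], force=45)

```text
time: 16.9
tcp_pos: [619.8, -210.0, 33.2]
tool_rot: [[-0.226, 0.974, 0.002], [0.974, 0.226, 0.0], [-0.0, 0.002, -1.0]]
wrist_force: [-0.4, 2.7, 6.5]
grip_width: 0.57
```

Run:
```python
from h import *
go([619.1,-210.7,33],36)
```

```text
t 16.9 tcp [ 619.778 -209.965   33.23 ] F [-0.362  2.663  6.53 ] T [0.527 0.006 0.222] g 0.5700549868168592
yaw_y 13.06 delta tool [-0.6 -0.8  0.2] j6 -32.862341297155254
turn rad -0.4
delta in new axes [-0.2 -1.   0.2]
```

Emit:
arm_command([
  [0, 0, 0],
  [0, 0, 0],
  [0, 0, 0],
  [0, 0, 0],
  [0, 0, 0],
  [0, 0, 0],
], hand=[-1, -1, -1, -1, -1, -1], turn=[0.08, 0.08, 0.08, 0.08, 0.08, 0])

```text
time: 17.4
tcp_pos: [620.8, -209.9, 33.2]
tool_rot: [[0.17, 0.985, 0.004], [0.985, -0.17, 0.0], [0.001, 0.004, -1.0]]
wrist_force: [2.4, 4.2, 5.1]
grip_width: 0.565
```

Run:
```python
from h import *
go([619.1,-210.7,33],36)
```

```text
t 17.4 tcp [ 620.763 -209.948   33.247] F [2.38  4.19  5.143] T [ 0.656 -0.418  0.141] g 0.565479948827777
yaw_y -9.79 delta tool [-1.  -1.5  0.2] j6 -10.015813051823784
turn rad -0.799
delta in new axes [ 0.4 -1.8  0.2]
```

Emit:
arm_command([
  [0, 0, 0],
  [0, 0, 0],
  [0, 0, 0],
  [0, 0, 0],
  [0, 0, 0],
  [0, 0, 0],
], hand=[-1, -1, -1, -1, -1, -1], turn=[0.08, 0.08, 0.08, 0.08, 0, 0])

```text
time: 17.9
tcp_pos: [621.5, -210.2, 33.3]
tool_rot: [[0.469, 0.883, 0.006], [0.883, -0.469, -0.0], [0.002, 0.005, -1.0]]
wrist_force: [4.0, 3.9, 5.4]
grip_width: 0.568
```

Run:
```python
from h import *
go([619.1,-210.7,33],36)
```

```text
t 17.9 tcp [ 621.474 -210.197   33.278] F [3.981 3.869 5.354] T [ 0.606 -0.68   0.218] g 0.5676507467535968
yaw_y -27.95 delta tool [-1.6 -1.9  0.3] j6 8.137886592385877
turn rad -1.116
delta in new axes [ 1.  -2.2  0.3]
```

Emit:
arm_command([
  [0, 0, 0],
  [0, 0, 0],
  [0, 0, 0],
  [0, 0, 0],
  [0, 0, 0],
], hand=[-1, -1, -1, -1, -1], turn=[0.08, 0.08, 0.08, 0, 0])

```text
time: 18.32
tcp_pos: [621.9, -210.7, 33.3]
tool_rot: [[0.666, 0.746, 0.007], [0.746, -0.666, -0.001], [0.004, 0.005, -1.0]]
wrist_force: [5.0, 2.0, 3.7]
grip_width: 0.563
```

Run:
```python
from h import *
go([619.1,-210.7,33],36)
```

```text
t 18.3167 tcp [ 621.864 -210.652   33.312] F [5.004 2.023 3.673] T [ 0.418 -0.865  0.059] g 0.563342086139906
yaw_y -41.73 delta tool [-1.9 -2.   0.3] j6 21.911085892743763
turn rad -1.357
delta in new axes [ 1.6 -2.3  0.3]
```

Emit:
arm_command([
  [-0.5, -1, 0],
  [0, 0, 0],
  [0, 0, 0],
  [0, 0, 0],
  [0, 0, 0],
], hand=[-1, -1, -1, -1, -1], turn=[0.08, 0.08, 0.08, 0, 0])

```text
time: 18.73
tcp_pos: [622.2, -211.1, 33.4]
tool_rot: [[0.824, 0.566, 0.01], [0.566, -0.824, -0.002], [0.007, 0.007, -1.0]]
wrist_force: [7.7, 1.8, 2.9]
grip_width: 0.566
```

Run:
```python
from h import *
go([619.1,-210.7,33],36); cap('wrist','w8'); cap('scene','sc2')
z=load('sc2');cv2.imwrite('pics/c8.png',cv2.resize(z['img'][180:350,180:400],None,fx=3,fy=3,interpolation=cv2.INTER_CUBIC)[:,:,::-1])
```

```text
t 18.7333 tcp [ 622.235 -211.064   33.448] F [7.707 1.827 2.921] T [ 0.222 -1.348 -0.072] g 0.566433081106809
yaw_y -55.52 delta tool [-2.4 -2.1  0.4] j6 35.67282576826953
turn rad -1.597
delta in new axes [ 2.1 -2.3  0.4]
```

View pics/w8.png

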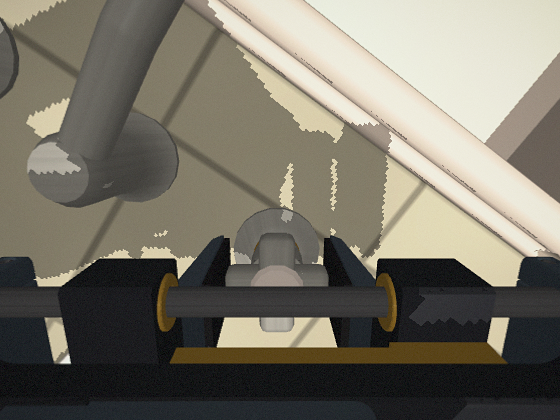

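View pics/c8.png

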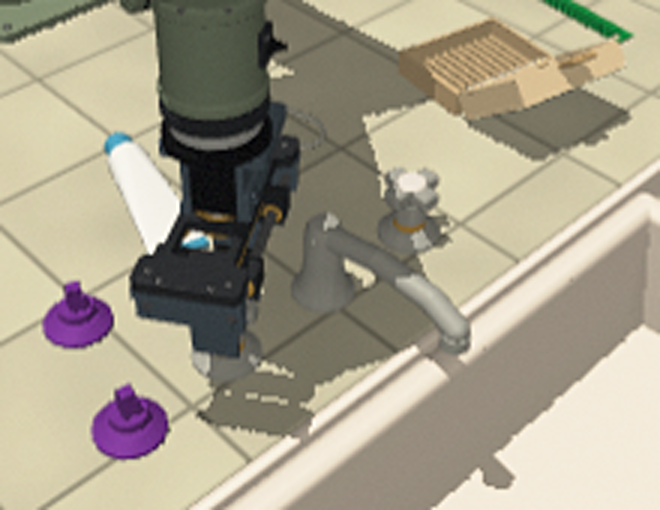

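Emit:
arm_command([
  [1.2, 1, 0],
  [1.2, 1, 0],
  [0, 0, 0],
], hand=[-1, -1, -1], turn=[0, 0, 0])

```text
time: 19.08
tcp_pos: [622.4, -211.0, 33.4]
tool_rot: [[0.824, 0.566, 0.003], [0.566, -0.824, -0.001], [0.002, 0.002, -1.0]]
wrist_force: [2.2, 0.2, 6.2]
grip_width: 0.562
```

Run:
```python
from h import *
go([619.1,-210.7,33],36);
```

```text
t 19.0833 tcp [ 622.365 -211.002   33.383] F [2.16  0.2   6.214] T [ 0.24  -0.302 -0.038] g 0.5624672854097931
yaw_y -55.49 delta tool [-2.5 -2.1  0.4] j6 35.750454793149665
turn rad -1.597
delta in new axes [ 2.2 -2.5  0.4]
```

Emit:
arm_command([
  [0, 0, 0],
  [0, 0, 0],
], hand=[-1, -1], turn=[0.06, 0.06])

```text
time: 19.25
tcp_pos: [622.5, -211.2, 33.3]
tool_rot: [[0.887, 0.462, 0.004], [0.462, -0.887, -0.001], [0.003, 0.003, -1.0]]
wrist_force: [3.3, 1.0, 4.6]
grip_width: 0.566
```

Run:
```python
from h import *
go([619.1,-210.7,33],36); print(bot.observe()['joint_torque'])
```

```text
t 19.25 tcp [ 622.538 -211.238   33.252] F [3.335 1.011 4.596] T [ 0.055 -0.402  0.072] g 0.5663050912603629
yaw_y -62.51 delta tool [-2.8 -2.1  0.2] j6 42.77615930103415
turn rad -1.719
delta in new axes [ 2.5 -2.5  0.3]
[ -0.749 -48.141 -16.449  -0.27    0.727  -0.68 ]
```

Emit:
arm_command([
  [0, 0, 0],
  [0, 0, 0],
], hand=[-1, -1], turn=[0.05, 0.05])

```text
time: 19.42
tcp_pos: [622.7, -211.6, 33.3]
tool_rot: [[0.928, 0.372, 0.004], [0.372, -0.928, -0.002], [0.003, 0.004, -1.0]]
wrist_force: [2.7, -0.3, 4.7]
grip_width: 0.565
```

Run:
```python
from h import *
go([619.1,-210.7,33],36); print(bot.observe()['joint_torque']); cap('wrist','w9')
z=load('w9');cv2.imwrite('pics/c9.png',cv2.resize(z['img'][190:350,180:380],None,fx=4,fy=3.7,interpolation=cv2.INTER_CUBIC)[:,:,::-1])
```

```text
t 19.4167 tcp [ 622.664 -211.557   33.262] F [ 2.741 -0.27   4.701] T [-0.045 -0.429  0.263] g 0.5652019703667204
yaw_y -68.19 delta tool [-3.  -2.1  0.2] j6 48.46543580434583
turn rad -1.818
delta in new axes [ 2.8 -2.4  0.3]
[ -0.44  -48.13  -16.253   0.061   0.821  -0.305]
```

View pics/c9.png

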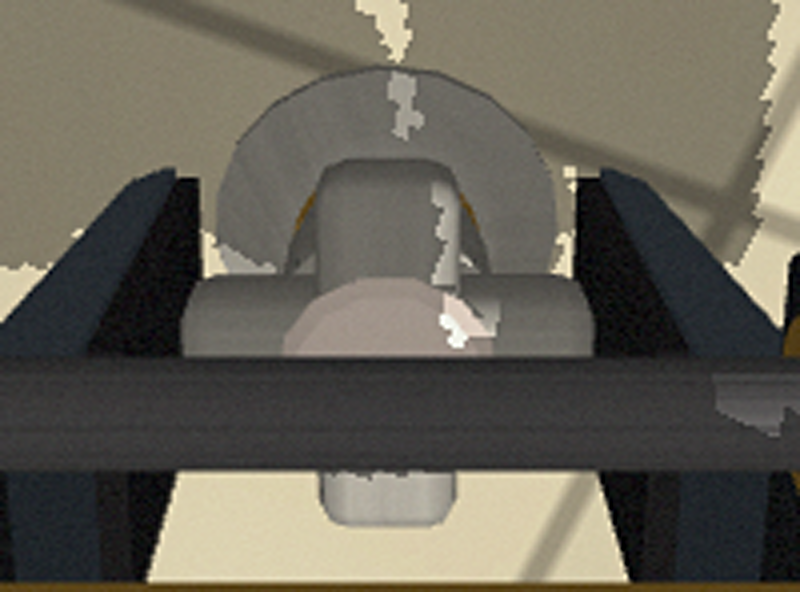

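Emit:
arm_command([
  [0, 0, 0],
  [0, 0, 0],
], hand=[-1, -1], turn=[0.06, 0])

```text
time: 19.63
tcp_pos: [622.9, -211.7, 33.3]
tool_rot: [[0.949, 0.315, 0.005], [0.315, -0.949, -0.002], [0.004, 0.003, -1.0]]
wrist_force: [4.2, -0.7, 5.1]
grip_width: 0.565
```

Run:
```python
from h import *
go([619.1,-210.7,33],36); print(bot.observe()['joint_torque'])
```

```text
t 19.6333 tcp [ 622.862 -211.712   33.287] F [ 4.223 -0.697  5.104] T [-0.201 -0.515 -0.262] g 0.5651321748769293
yaw_y -71.65 delta tool [-3.3 -2.1  0.3] j6 51.89661546116771
turn rad -1.879
delta in new axes [ 3.  -2.4  0.3]
[  0.194 -47.802 -15.654  -0.178   1.135   0.048]
```

Emit:
arm_command([
  [0, 0, 0],
  [0, 0, 0],
], hand=[-1, -1], turn=[0.06, 0])

```text
time: 19.8
tcp_pos: [622.8, -211.8, 33.3]
tool_rot: [[0.966, 0.258, 0.005], [0.258, -0.966, -0.002], [0.004, 0.003, -1.0]]
wrist_force: [3.0, -1.1, 4.7]
grip_width: 0.565
```

Run:
```python
from h import *
go([619.1,-210.7,33],36); print(bot.observe()['joint_torque'])
```

```text
t 19.8 tcp [ 622.788 -211.762   33.3  ] F [ 2.985 -1.124  4.745] T [-0.22  -0.626 -0.274] g 0.5646783536932222
yaw_y -75.07 delta tool [-3.3 -2.   0.3] j6 55.32260382320963
turn rad -1.939
delta in new axes [ 3.  -2.4  0.3]
[  0.222 -47.645 -15.775  -0.14    1.035   0.03 ]
```

Emit:
arm_command([
  [0, 0, 0],
  [0, 0, 0],
  [0, 0, 0],
], hand=[-1, -1, -1], turn=[0, 0, 0])

```text
time: 20.05
tcp_pos: [622.8, -211.7, 33.3]
tool_rot: [[0.966, 0.259, 0.005], [0.259, -0.966, -0.002], [0.004, 0.003, -1.0]]
wrist_force: [3.5, 0.6, 6.3]
grip_width: 0.565
```

Run:
```python
from h import *
for i in range(2):
    go([619.1,-210.7,33],36); print(bot.observe()['joint_torque']); cap('wrist','w10')
cap('scene','sc3')
z=load('w10');cv2.imwrite('pics/c10.png',cv2.resize(z['img'][190:350,180:380],None,fx=4,fy=3.7,interpolation=cv2.INTER_CUBIC)[:,:,::-1])
z=load('sc3');cv2.imwrite('pics/c11.png',cv2.resize(z['img'][220:340,180:320],None,fx=5,fy=5,interpolation=cv2.INTER_CUBIC)[:,:,::-1])
```

```text
t 20.05 tcp [ 622.77  -211.748   33.304] F [3.515 0.618 6.277] T [-0.197 -0.59  -0.272] g 0.5652154044960613
yaw_y -74.98 delta tool [-3.3 -2.   0.3] j6 55.221704397212285
turn rad -1.937
delta in new axes [ 3.  -2.4  0.3]
[  0.243 -47.688 -15.747  -0.133   1.055  -0.307]
t 20.1 tcp [ 622.779 -211.739   33.297] F [ 3.165 -2.059  5.62 ] T [-0.166 -0.588 -0.275] g 0.5664604929923674
yaw_y -74.98 delta tool [-3.3 -2.   0.3] j6 55.22116153461056
turn rad -1.937
delta in new axes [ 3.  -2.4  0.3]
[  0.242 -47.688 -15.747  -0.133   1.055  -0.307]
```

View pics/c10.png

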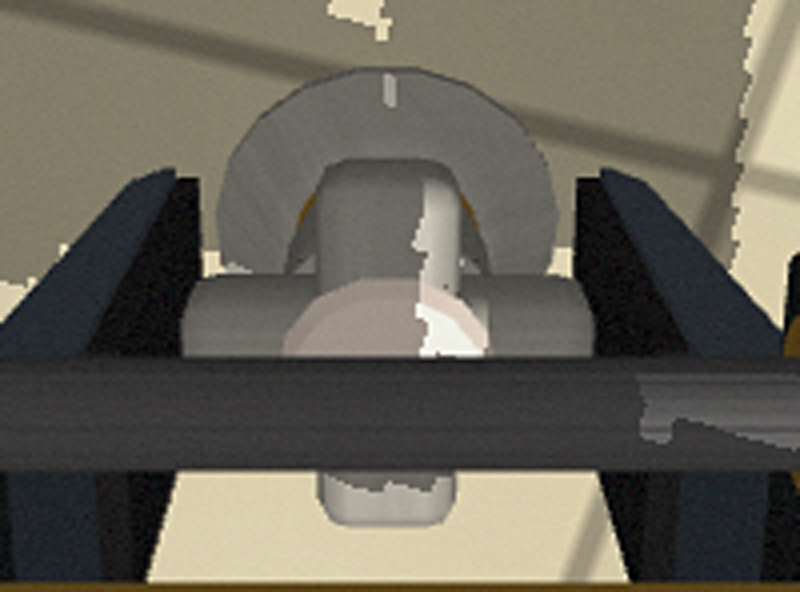

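View pics/c11.png

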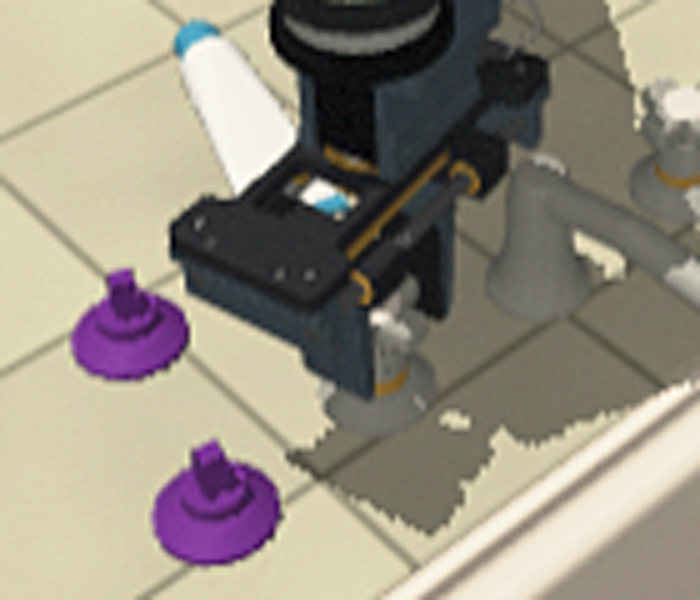

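Run:
```python
from h import *
y=0
for n in ['w7','w8','w9','w10']:
    z=load(n); X=cloud(z)
    k=X[240:282,240:312].reshape(-1,3); k=k[np.isfinite(k[:,0])]
    print(n,'top z pct',np.percentile(k[:,2],[50,90,98]))
z=load('sc3'); X=cloud(z)
for c in [(621,-212),(619,-2)]:
    m=(np.hypot(X[...,0]-c[0],X[...,1]-c[1])<26)&(X[...,2]<70)
    print(c,m.sum(),np.percentile(X[m][:,2],[50,90,98,100]))
    hsv=cv2.cvtColor(z['img'],cv2.COLOR_RGB2HSV); b=m&(hsv[...,0]>10)&(hsv[...,0]<25)&(hsv[...,1]>120); print('brass',b.sum(),X[b][:,2].min() if b.any() else None,X[b][:,2].max() if b.any() else None)
```

```text
w7 top z pct [179.70677777 182.51461712 183.47771116]
w8 top z pct [56.31021458 59.16471859 60.10107094]
w9 top z pct [56.02371509 58.8819706  59.80584447]
w10 top z pct [56.08935416 58.96750584 59.79720651]
(621, -212) 301 [21.88779797 58.03265099 60.34540603 69.2862017 ]
brass 13 13.629256113480011 21.533134215009188
(619, -2) 375 [37.1042551  58.41969104 60.36682452 61.16300445]
brass 15 12.784476151036705 20.08143991548223
```

Emit:
arm_command([
  [0, 0, 0],
  [0, 0, 0],
  [0, 0, 0],
  [0, 0, 0],
], hand=[-1, -1, -1, -1], turn=[0.03, 0.03, 0.03, 0.03])

```text
time: 20.53
tcp_pos: [622.8, -212.0, 33.3]
tool_rot: [[0.99, 0.141, 0.005], [0.141, -0.99, -0.003], [0.004, 0.003, -1.0]]
wrist_force: [3.8, -2.3, 5.0]
grip_width: 0.566
```

Run:
```python
from h import *
go([619.1,-210.7,33],36); print(bot.observe()['joint_torque']); cap('wrist','w11'); st()
z=load('w11');cv2.imwrite('pics/c12.png',cv2.resize(z['img'][190:350,180:380],None,fx=4,fy=3.7,interpolation=cv2.INTER_CUBIC)[:,:,::-1])
```

```text
t 20.5333 tcp [ 622.826 -212.001   33.275] F [ 3.763 -2.262  4.977] T [-0.29  -0.533 -0.096] g 0.565741073135452
yaw_y -81.87 delta tool [-3.5 -1.8  0.3] j6 62.135248445635675
turn rad -2.057
delta in new axes [ 3.2 -2.2  0.3]
[  0.435 -47.898 -15.64    0.177   1.145  -0.373]
t 20.5833 tcp [ 622.848 -212.021   33.274] F [ 3.222 -2.231  6.257] T [-0.273 -0.553 -0.216] g 0.5674139150904245
```

View pics/c12.png

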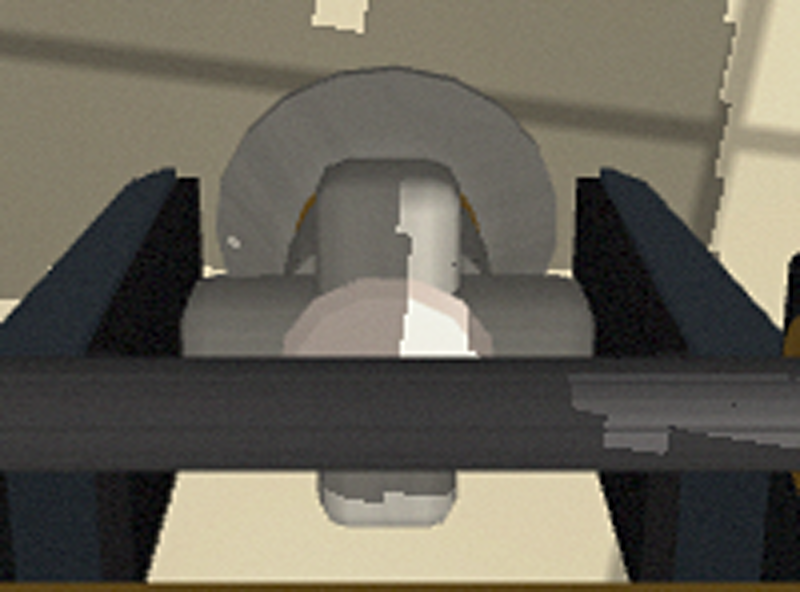

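Emit:
arm_command([
  [0, 0, -4],
  [0, 0, -6],
  [0, 0, -8],
  [0, 0, -10],
  [0, 0, -25],
  [0, 0, -35],
  [0, 0, -27],
  [0, 0, 0],
  [0, 0, 0],
  [0, 0, 0],
], hand=[-1, -1, -1, -1, -1, -1, -1, -1, -1, -1], turn=[0, 0, 0, 0, 0, 0, 0, 0, 0, 0])

```text
time: 21.42
tcp_pos: [619.4, -210.3, 145.8]
tool_rot: [[0.99, 0.141, -0.004], [0.141, -0.99, 0.001], [-0.004, -0.001, -1.0]]
wrist_force: [0.2, -0.2, -2.5]
grip_width: 0.562
```

Run:
```python
from h import *
go([619.1,-210.7,33],36); cap('wrist','w12')
z=load('w12'); X=cloud(z); hsv=cv2.cvtColor(z['img'],cv2.COLOR_RGB2HSV)
m=(hsv[...,0]>10)&(hsv[...,0]<30)&(hsv[...,1]>140); m[:160]=0;m[245:]=0;m[:,:220]=0;m[:,330:]=0
q=X[m&np.isfinite(X[...,0])]
for lo,hi in [(17,23),(39,45)]:
    a=q[(q[:,2]>lo)&(q[:,2]<hi)]
    if len(a)>10: print(lo,len(a),a.mean(0),cv2.minAreaRect(a[:,:2].astype(np.float32)),cv2.minEnclosingCircle(a[:,:2].astype(np.float32)))
cv2.imwrite('pics/c13.png',cv2.resize(z['img'][160:340,200:350],None,fx=4,fy=3.3,interpolation=cv2.INTER_CUBIC)[:,:,::-1])
```

```text
t 21.4167 tcp [ 619.352 -210.274  145.828] F [ 0.157 -0.171 -2.542] T [0.014 0.055 0.003] g 0.5615919033578215
yaw_y -81.88 delta tool [  0.1   0.6 112.8] j6 62.13647926575003
turn rad -2.057
delta in new axes [ -0.2  -0.5 112.8]
17 495 [ 621.161 -210.077   19.652] ((619.103759765625, -210.4274139404297), (28.822446823120117, 28.058094024658203), 9.598183631896973) ((619.1932983398438, -210.622802734375), 14.620975494384766)
39 175 [ 619.474 -210.504   41.128] ((619.1000366210938, -210.48928833007812), (11.915546417236328, 12.110087394714355), 79.18557739257812) ((619.4636840820312, -210.3273468017578), 7.559906482696533)
```

View pics/c13.png

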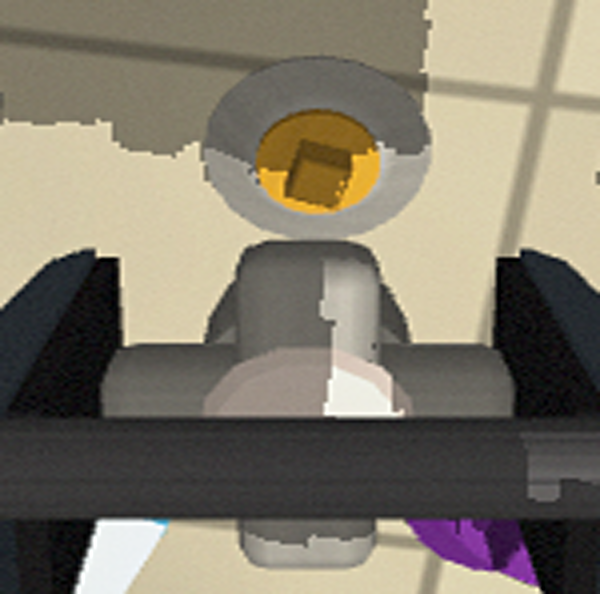

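```bash
cat > rect.py <<'E'
from h import *
def rect(n,c,half=12,zz=42,s=20):
    z=load(n); g=np.arange(-half,half,1/s)
    GX,GY=np.meshgrid(g,g[::-1])  # image right = +x world, up=+y
    P=np.stack([GX+c[0],GY+c[1],np.full_like(GX,zz)],-1).reshape(-1,3)
    uv=proj(z,P).reshape(GX.shape+(2,)).astype(np.float32)
    return cv2.remap(z['img'],uv[...,0],uv[...,1],cv2.INTER_CUBIC)
if __name__=='__main__':
    a=[rect(n,(619.2,-210.5)) for n in sys.argv[2:]]
    a=[cv2.resize(x,(380,380)) for x in a]
    cv2.imwrite('pics/%s.png'%sys.argv[1],np.hstack(a)[:,:,::-1])
E
python3 rect.py r1 w1 w12
```

```text
(no output)
```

View pics/r1.png

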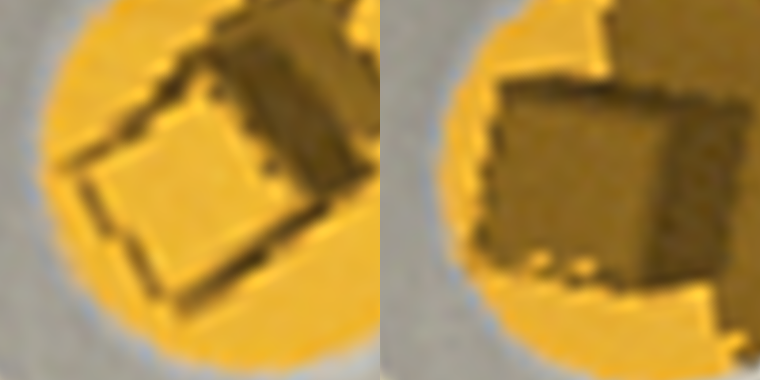

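Emit:
arm_command([
  [0, 0, 0],
  [0, 0, 0],
  [0, 0, 0],
  [0, 0, 0],
  [0, 0, 0],
  [0, 0, 0],
], hand=[-1, -1, -1, -1, -1, -1], turn=[0.1, 0.1, 0.09, 0, 0, 0])

```text
time: 21.97
tcp_pos: [620.3, -210.5, 146.0]
tool_rot: [[0.989, -0.147, -0.002], [-0.147, -0.989, 0.001], [-0.002, -0.0, -1.0]]
wrist_force: [-0.3, 1.5, -1.4]
grip_width: 0.566
```

```bash
python3 - <<'E'
from h import *
go([622.8,-212.8,60],-98.5); cap('wrist','w13')
z=load('w13'); X=cloud(z); s=bot.observe(); tcp=np.array(s['tcp_pos']);R=np.array(s['tool_rot'])
k=X[235:335,225:330].reshape(-1,3); k=k[np.isfinite(k[:,0])]
kt=(k-tcp)@R; sel=(abs(kt[:,0])<40)&(abs(kt[:,1])<30)&(kt[:,2]<5)&(kt[:,2]>-45); kt=kt[sel]
for zz in range(-28,-18,2):
    w=kt[(kt[:,2]>zz)&(kt[:,2]<zz+2)]
    if len(w)>20: print(zz,len(w),w.min(0)[:2],w.max(0)[:2])
E
python3 rect.py r2 w12 w13
```

```text
t 21.9667 tcp [ 620.342 -210.456  145.998] F [-0.3    1.529 -1.434] T [0.058 0.046 0.016] g 0.5657069764590601
yaw_y -98.43 delta tool [ 3.  2. 86.] j6 78.68725474372309
turn rad 0.001
delta in new axes [ 2.8  2.  86. ]
-28 185 [-17.361 -12.43 ] [ 7.409 24.172]
-26 882 [-26.72 -24.76] [20.558 20.446]
-24 1737 [-28.72  -26.607] [21.219 24.2  ]
-22 506 [-29.123 -27.487] [21.852 24.326]
-20 231 [-26.192 -27.627] [22.127 24.428]
```

View pics/r2.png

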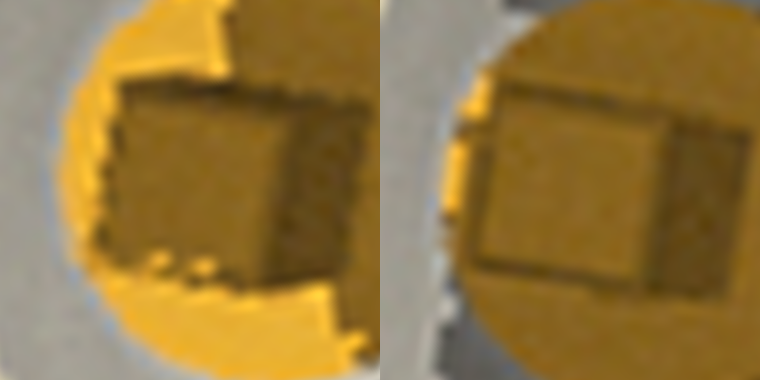

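View pics/w13.png

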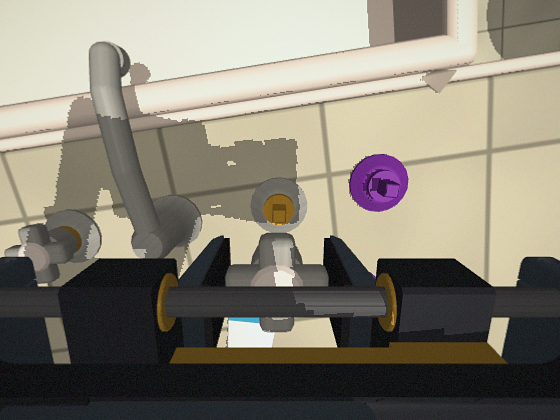

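```bash
cat > kn.py <<'E'
from rect import *
s0=st(); cap('wrist',sys.argv[1]); s=bot.observe()
z=load(sys.argv[1]); X=cloud(z); tcp=np.array(s0['tcp_pos']);R=np.array(s0['tool_rot'])
k=X[225:340,215:340].reshape(-1,3); k=k[np.isfinite(k[:,0])]
kt=(k-tcp)@R; sel=(abs(kt[:,0])<40)&(abs(kt[:,1])<30)&(kt[:,2]<-18)&(kt[:,2]>-45); kt=kt[sel]
for zz in range(-28,-18,2):
    w=kt[(kt[:,2]>zz)&(kt[:,2]<zz+2)]
    if len(w)>20: print(zz,len(w),w.min(0)[:2],w.max(0)[:2],(w.min(0)+w.max(0))[:2]/2)
go([619.1,-210.5,60],-98.5)
E
python3 kn.py w14
```

```text
t 22.0167 tcp [ 620.516 -210.477  146.294] F [ 1.224  0.481 -0.82 ] T [ 0.063 -0.017 -0.013] g 0.5653823068450983
-28 402 [-17.454 -29.955] [16.379 27.626] [-0.538 -1.164]
-26 1087 [-27.415 -29.871] [20.62  28.049] [-3.398 -0.911]
-24 1655 [-28.711 -29.193] [21.643 28.473] [-3.534 -0.36 ]
-22 467 [-28.272 -29.649] [22.13  28.253] [-3.071 -0.698]
-20 225 [ -3.938 -29.711] [22.307 29.199] [ 9.184 -0.256]
t 22.0667 tcp [ 620.671 -210.547  146.579] F [ 0.131  0.137 -1.364] T [ 0.054 -0.006  0.004] g 0.5654636145568589
yaw_y -98.47 delta tool [-1.5  0.2 86.6] j6 78.7342224199345
turn rad 0.0
delta in new axes [-1.6  0.2 86.6]
```

Run:
```python
from h import *
s=bot.observe(); R=np.array(s['tool_rot'])
for n,tcp in [('w7',[617.155,-205.26,157.4]),('w13',[620.4,-210.46,146.1]),('w14',[620.516,-210.477,146.3])]:
    z=load(n); X=cloud(z); yaw=np.radians(36.19 if n=='w7' else -98.45)
    Rr=np.array([[-np.sin(yaw),np.cos(yaw),0],[np.cos(yaw),np.sin(yaw),0],[0,0,-1]])
    k=X[225:340,215:340].reshape(-1,3); k=k[np.isfinite(k[:,0])]; kt=(k-tcp)@Rr
    a=kt[(kt[:,0]>10)&(kt[:,0]<40)&(abs(kt[:,1])<14)&(kt[:,2]>-28)&(kt[:,2]<-18)]
    b=kt[(kt[:,0]<-16)&(kt[:,0]>-40)&(abs(kt[:,1])<14)&(kt[:,2]>-28)&(kt[:,2]<-18)]
    for w in (a,b): print(n,len(w),np.percentile(w,[1,99],axis=0)[:,:2].ravel())
```

```text
w7 1249 [10.17643215 -8.63124293 25.86853614  8.4045626 ]
w7 465 [-25.31902092  -8.58852533 -16.1741379    8.41530462]
w13 929 [ 10.19674173 -10.14618665  21.97869392   6.86460022]
w13 483 [-28.42223528 -10.1385631  -19.11946316   6.87492242]
w14 924 [ 10.13915398 -10.12211499  21.95891472   6.88790433]
w14 484 [-28.37149114 -10.13135216 -19.28920503   6.88359384]
```

Emit:
arm_command([
  [1.8, 1.9, 0],
  [0, 0, 25],
  [0, 0, 30],
  [0, 0, 20],
  [0, 0, 10],
  [0, 0, 0],
  [0, 0, 0],
  [0, 0, 0],
  [0, 0, 0],
  [0, 0, 0],
], hand=[-1, -1, -1, -1, -1, -1, -1, -1, -1, -1], turn=[0, 0, 0, 0, 0, 0, 0, 0, 0, 0])

```text
time: 22.9
tcp_pos: [623.4, -213.1, 63.7]
tool_rot: [[0.989, -0.149, 0.003], [-0.149, -0.989, -0.001], [0.003, 0.001, -1.0]]
wrist_force: [-0.4, 0.8, -1.4]
grip_width: 0.566
```

Run:
```python
from h import *
go([622.2,-212.6,45],-98.5)
```

```text
t 22.9 tcp [ 623.369 -213.098   63.736] F [-0.38   0.805 -1.445] T [-0.005  0.015  0.031] g 0.5659859888926434
yaw_y -98.54 delta tool [-1.3 -0.3 18.7] j6 78.67402358346959
turn rad -0.001
delta in new axes [-1.2 -0.3 18.7]
```

Emit:
arm_command([
  [0, 0, 6],
  [0, 0, 6],
  [0, 0, 0],
  [0, 0, 0],
  [0, 0, 0],
  [0, 0, 0],
], hand=[-1, -1, -1, -1, -1, -1], turn=[0, 0, 0, 0, 0, 0])

```text
time: 23.4
tcp_pos: [622.6, -212.8, 50.2]
tool_rot: [[0.989, -0.149, 0.0], [-0.149, -0.989, -0.0], [0.0, 0.0, -1.0]]
wrist_force: [0.5, 0.4, -1.4]
grip_width: 0.564
```

Run:
```python
from h import *
go([622.2,-212.6,45],-98.5)
```

```text
t 23.4 tcp [ 622.558 -212.832   50.231] F [ 0.477  0.377 -1.355] T [ 0.015  0.039 -0.035] g 0.5636155486682555
yaw_y -98.55 delta tool [-0.4 -0.2  5.2] j6 78.677291154444
turn rad -0.001
delta in new axes [-0.4 -0.2  5.2]
```

Settled near the target; now descending.

Emit:
arm_command([
  [-0.3, 0, 2],
  [0, 0, 2],
  [0, 0, 1.5],
  [0, 0, 1.5],
  [0, 0, 1.5],
  [0, 0, 1.5],
  [0, 0, 1.5],
  [0, 0, 1.5],
  [0, 0, 1.5],
  [0, 0, 1.5],
  [0, 0, 0],
  [0, 0, 0],
], hand=[-1, -1, -1, -1, -1, -1, -1, -1, -1, -1, -1, -1], turn=[0, 0, 0, 0, 0, 0, 0, 0, 0, 0, 0, 0])

```text
time: 24.4
tcp_pos: [622.2, -212.7, 34.0]
tool_rot: [[0.989, -0.149, -0.0], [-0.149, -0.989, -0.0], [-0.0, 0.0, -1.0]]
wrist_force: [0.1, 0.2, -0.4]
grip_width: 0.569
```

Run:
```python
from h import *
go([622.2,-212.6,33],-98.5)
```

```text
t 24.4 tcp [ 622.155 -212.724   34.046] F [ 0.148  0.173 -0.399] T [ 0.018 -0.004 -0.047] g 0.5687776699959285
yaw_y -98.55 delta tool [ 0.  -0.1  1. ] j6 78.67365549006642
turn rad -0.001
delta in new axes [ 0.  -0.1  1. ]
```

Emit:
arm_command([
  [0, 0, 1.2],
  [0, 0, 0],
  [0, 0, 0],
  [0, 0, 0],
  [0, 0, 0],
  [-1.6, -0.9, 0],
  [-1.6, -0.8, 0],
  [0, 0, 0],
  [0, 0, 0],
  [0, 0, 0],
], hand=[-1, -1, 0.4, 0.4, 0.4, 0.4, 0.4, 0.4, 0.4, 0.4], turn=[0, 0, 0, 0, 0, 0, 0, 0, 0, 0])

```text
time: 25.23
tcp_pos: [619.3, -210.6, 33.0]
tool_rot: [[0.989, -0.149, 0.0], [-0.149, -0.989, -0.0], [0.0, 0.0, -1.0]]
wrist_force: [-0.3, 1.0, -0.1]
grip_width: 0.704
```

Run:
```python
from h import *
go([619.1,-210.5,33],-98.5)
z=cap('wrist','w15')
z=load('w15'); X=cloud(z); s=bot.observe(); tcp=np.array(s['tcp_pos']);Rr=np.array(s['tool_rot'])
k=X[225:340,215:340].reshape(-1,3); k=k[np.isfinite(k[:,0])]; kt=(k-tcp)@Rr
a=kt[(kt[:,0]>10)&(kt[:,0]<40)&(abs(kt[:,1])<14)&(kt[:,2]>-28)&(kt[:,2]<-18)]
b=kt[(kt[:,0]<-16)&(kt[:,0]>-40)&(abs(kt[:,1])<14)&(kt[:,2]>-28)&(kt[:,2]<-18)]
for w in (a,b): print(len(w),np.percentile(w,[1,99],axis=0)[:,:2].ravel())
for lo,hi in [(10,14),(20,24)]:
    w=a[(a[:,0]>lo)&(a[:,0]<hi)]; print(lo,np.percentile(w[:,1],[2,98]).mean())
print('top',np.percentile(k[:,2],[90,98]))
```

```text
t 25.2333 tcp [ 619.279 -210.574   33.031] F [-0.302  0.99  -0.112] T [0.067 0.048 0.045] g 0.7040957316892891
yaw_y -98.55 delta tool [-0.2 -0.   0. ] j6 78.76415652655015
turn rad -0.001
delta in new axes [-0.2 -0.   0. ]
1247 [10.109 -8.688 25.313  8.785]
311 [-25.549  -8.105 -18.909   8.331]
10 0.10485871484778464
20 0.01847371060342784
top [128.324 129.211]
```

View pics/w15.png

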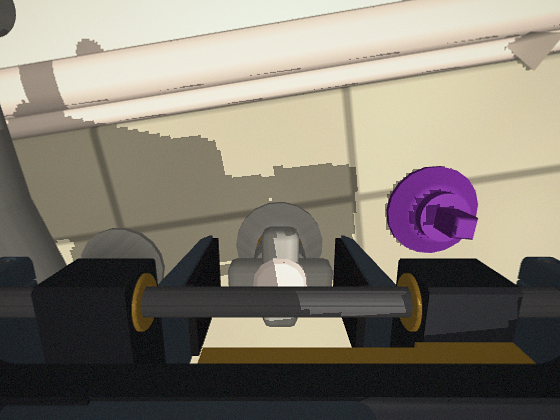

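Emit:
arm_command([
  [0, 0, 0],
  [0, 0, 0],
  [0, 0, 0],
  [0, 0, 0],
  [0, 0, 0],
  [0, 0, 0],
], hand=[-1, -1, -1, -1, -1, -1], turn=[0, 0, 0, 0, 0, 0], force=40)

```text
time: 25.78
tcp_pos: [619.3, -211.3, 33.1]
tool_rot: [[0.989, -0.149, 0.0], [-0.149, -0.989, -0.001], [0.0, 0.001, -1.0]]
wrist_force: [-0.9, -2.6, 0.6]
grip_width: 0.565
```

Run:
```python
from h import *
go([619.1,-210.5,33],-98.5)
```

```text
t 25.7833 tcp [ 619.273 -211.291   33.111] F [-0.928 -2.629  0.58 ] T [-0.745  0.131 -0.014] g 0.5648878943152572
yaw_y -98.54 delta tool [-0.3 -0.8  0.1] j6 78.7653673564495
turn rad -0.001
delta in new axes [-0.3 -0.8  0.1]
```

Emit:
arm_command([
  [0, 0, 0.5],
  [0, 0, 0],
], hand=[-1, -1], turn=[0.04, 0.04])

```text
time: 25.95
tcp_pos: [619.7, -211.5, 33.1]
tool_rot: [[0.974, -0.229, 0.001], [-0.229, -0.974, -0.002], [0.002, 0.001, -1.0]]
wrist_force: [-1.2, -4.3, 2.0]
grip_width: 0.564
```

Run:
```python
from h import *
go([619.1,-210.5,33],-98.5)
```

```text
t 25.95 tcp [ 619.719 -211.461   33.105] F [-1.188 -4.28   2.05 ] T [-0.806  0.099  0.054] g 0.5637717079950391
yaw_y -103.22 delta tool [-0.8 -0.8  0.1] j6 83.44975549102843
turn rad -0.082
delta in new axes [-0.8 -0.9  0.1]
```

Emit:
arm_command([
  [0, 0, 0],
  [0, 0, 0],
], hand=[-1, -1], turn=[0.04, 0.04])

```text
time: 26.12
tcp_pos: [619.9, -211.8, 33.1]
tool_rot: [[0.952, -0.306, 0.002], [-0.306, -0.952, -0.002], [0.002, 0.002, -1.0]]
wrist_force: [-0.7, -4.8, 1.5]
grip_width: 0.564
```

Run:
```python
from h import *
go([619.1,-210.5,33],-98.5)
```

```text
t 26.1167 tcp [ 619.855 -211.798   33.096] F [-0.721 -4.825  1.462] T [-0.892  0.194  0.057] g 0.5644105584207176
yaw_y -107.79 delta tool [-1.1 -1.   0.1] j6 88.03403838624205
turn rad -0.162
delta in new axes [-0.9 -1.2  0.1]
```

Emit:
arm_command([
  [0, 0, 0],
  [0, 0, 0],
], hand=[-1, -1], turn=[0.04, 0.04])

```text
time: 26.28
tcp_pos: [619.7, -211.9, 33.1]
tool_rot: [[0.925, -0.38, 0.001], [-0.38, -0.925, -0.002], [0.002, 0.002, -1.0]]
wrist_force: [-1.6, -4.5, 2.3]
grip_width: 0.57
```

Run:
```python
from h import *
go([619.1,-210.5,33],-98.5)
```

```text
t 26.2833 tcp [ 619.684 -211.903   33.095] F [-1.615 -4.493  2.276] T [-0.876  0.168  0.208] g 0.5698935570488957
yaw_y -112.36 delta tool [-1.1 -1.1  0.1] j6 92.60280571627914
turn rad -0.242
delta in new axes [-0.8 -1.3  0.1]
```

Emit:
arm_command([
  [0, 0, 0],
  [0, 0, 0],
], hand=[-1, -1], turn=[0.04, 0.04])

```text
time: 26.45
tcp_pos: [619.6, -211.8, 33.1]
tool_rot: [[0.892, -0.453, 0.001], [-0.453, -0.892, -0.002], [0.002, 0.002, -1.0]]
wrist_force: [-0.5, -4.9, 2.9]
grip_width: 0.568
```

Run:
```python
from h import *
go([619.1,-210.5,33],-98.5)
```

```text
t 26.45 tcp [ 619.639 -211.849   33.097] F [-0.536 -4.853  2.865] T [-0.819  0.196  0.323] g 0.5675730549858451
yaw_y -116.91 delta tool [-1.1 -1.   0.1] j6 97.16178312102079
turn rad -0.321
delta in new axes [-0.7 -1.3  0.1]
```

Emit:
arm_command([
  [0, 0, 0],
  [0, 0, 0],
], hand=[-1, -1], turn=[0.04, 0.04])

```text
time: 26.62
tcp_pos: [619.7, -211.8, 33.1]
tool_rot: [[0.853, -0.522, 0.001], [-0.522, -0.853, -0.003], [0.002, 0.001, -1.0]]
wrist_force: [0.2, -4.3, 1.6]
grip_width: 0.566
```

Run:
```python
from h import *
go([619.1,-210.5,33],-98.5); cap('wrist','w16')
z=load('w16');cv2.imwrite('pics/c14.png',cv2.resize(z['img'][190:350,180:380],None,fx=4,fy=3.7,interpolation=cv2.INTER_CUBIC)[:,:,::-1])
```

```text
t 26.6167 tcp [ 619.746 -211.784   33.106] F [ 0.219 -4.303  1.566] T [-0.817  0.15   0.389] g 0.5662626172138352
yaw_y -121.48 delta tool [-1.2 -0.8  0.1] j6 101.73564192514111
turn rad -0.401
delta in new axes [-0.8 -1.2  0.1]
```

View pics/c14.png

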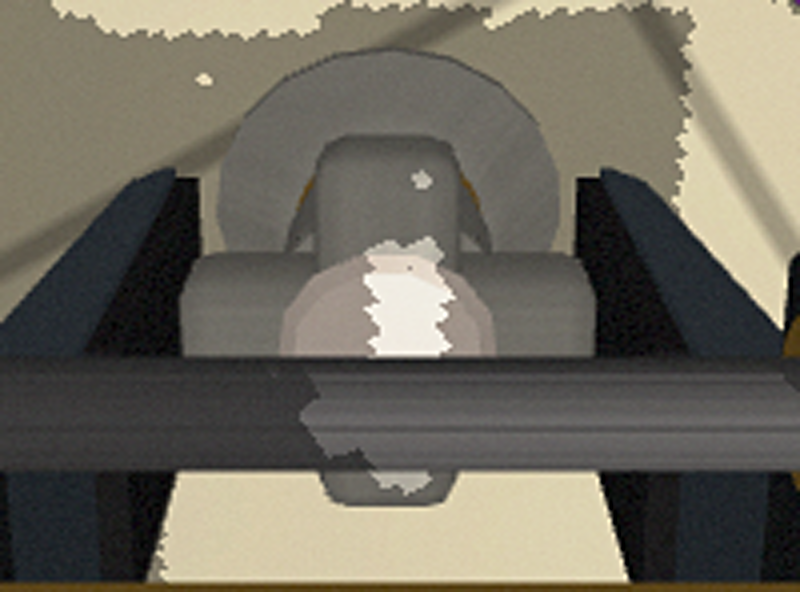

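Emit:
arm_command([
  [0, 0, 0],
  [0, 0, 0],
  [0, 0, 0],
], hand=[-1, -1, -1], turn=[-0.04, -0.04, 0])

```text
time: 26.92
tcp_pos: [619.7, -211.8, 33.1]
tool_rot: [[0.893, -0.45, 0.001], [-0.45, -0.893, -0.002], [0.002, 0.001, -1.0]]
wrist_force: [-0.5, -5.3, 3.2]
grip_width: 0.567
```

Run:
```python
from h import *
go([619.1,-210.5,33],-98.5)
```

```text
t 26.9167 tcp [ 619.699 -211.782   33.117] F [-0.544 -5.292  3.241] T [-0.814  0.19   0.101] g 0.5665995402319473
yaw_y -116.75 delta tool [-1.1 -0.9  0.1] j6 96.99027757754902
turn rad -0.319
delta in new axes [-0.8 -1.2  0.1]
```

Emit:
arm_command([
  [0, 0, 0],
  [0, 0, 0],
  [0, 0, 0],
], hand=[-1, -1, -1], turn=[-0.04, -0.04, 0])

```text
time: 27.17
tcp_pos: [619.6, -211.6, 33.1]
tool_rot: [[0.926, -0.378, 0.001], [-0.378, -0.926, -0.002], [0.002, 0.001, -1.0]]
wrist_force: [-1.1, -4.7, 2.8]
grip_width: 0.569
```

Run:
```python
from h import *
go([619.1,-210.5,33],-98.5)
```

```text
t 27.1667 tcp [ 619.59  -211.633   33.067] F [-1.121 -4.71   2.806] T [-0.835  0.199 -0.001] g 0.5690398465822829
yaw_y -112.2 delta tool [-0.9 -0.9  0.1] j6 92.43466524517873
turn rad -0.239
delta in new axes [-0.7 -1.   0.1]
```

Emit:
arm_command([
  [0, 0, 0],
  [0, 0, 0],
  [0, 0, 0],
], hand=[-1, -1, -1], turn=[-0.04, -0.04, 0])

```text
time: 27.42
tcp_pos: [619.4, -211.3, 33.0]
tool_rot: [[0.953, -0.304, 0.001], [-0.304, -0.953, -0.001], [0.001, 0.001, -1.0]]
wrist_force: [-2.5, -4.7, 3.3]
grip_width: 0.567
```

Run:
```python
from h import *
go([619.1,-210.5,33],-98.5)
```

```text
t 27.4167 tcp [ 619.363 -211.301   33.047] F [-2.524 -4.711  3.292] T [-0.825  0.361 -0.019] g 0.5667959157563852
yaw_y -107.67 delta tool [-0.5 -0.7  0. ] j6 87.89468320304105
turn rad -0.16
delta in new axes [-0.4 -0.8  0. ]
```

Emit:
arm_command([
  [-0.4, -0.6, 0],
  [0, 0, 0],
  [0, 0, 0],
  [0, 0, 0],
  [0, 0, 0],
  [0, 0, 0],
], hand=[-1, -1, -1, -1, -1, -1], turn=[0.04, 0.04, 0.04, 0.04, 0.04, 0.04])

```text
time: 27.92
tcp_pos: [619.7, -211.7, 33.1]
tool_rot: [[0.852, -0.523, 0.002], [-0.523, -0.852, -0.004], [0.003, 0.002, -1.0]]
wrist_force: [-0.9, -7.1, 2.9]
grip_width: 0.564
```

Run:
```python
from h import *
go([619.1,-210.5,33],-98.5)
```

```text
t 27.9167 tcp [ 619.737 -211.714   33.094] F [-0.864 -7.107  2.865] T [-1.207  0.144  0.479] g 0.5638474102072178
yaw_y -121.53 delta tool [-1.2 -0.7  0.1] j6 101.8526083757501
turn rad -0.402
delta in new axes [-0.8 -1.1  0.1]
```

Emit:
arm_command([
  [0, 0, 0],
  [0, 0, 0],
], hand=[-1, -1], turn=[0.04, 0.02])

```text
time: 28.08
tcp_pos: [619.8, -211.7, 33.1]
tool_rot: [[0.82, -0.573, 0.002], [-0.573, -0.82, -0.004], [0.004, 0.002, -1.0]]
wrist_force: [-1.0, -7.0, 1.9]
grip_width: 0.568
```

Run:
```python
from h import *
go([619.1,-210.5,33],-98.5)
```

```text
t 28.0833 tcp [ 619.761 -211.67    33.077] F [-1.001 -6.998  1.916] T [-1.249  0.219  0.469] g 0.5677614663028301
yaw_y -124.94 delta tool [-1.2 -0.6  0.1] j6 105.26234770731111
turn rad -0.461
delta in new axes [-0.8 -1.1  0.1]
```

Emit:
arm_command([
  [0, 0, 0],
  [0, 0, 0],
], hand=[-1, -1], turn=[0.04, 0.02])

```text
time: 28.25
tcp_pos: [619.9, -211.6, 33.1]
tool_rot: [[0.784, -0.621, 0.002], [-0.621, -0.784, -0.003], [0.004, 0.001, -1.0]]
wrist_force: [-0.9, -6.2, 2.9]
grip_width: 0.565
```

Run:
```python
from h import *
go([619.1,-210.5,33],-98.5); print(bot.observe()['joint_torque'])
```

```text
t 28.25 tcp [ 619.866 -211.571   33.121] F [-0.892 -6.226  2.916] T [-1.136  0.146  0.402] g 0.5652074973620564
yaw_y -128.39 delta tool [-1.3 -0.4  0.1] j6 108.70885778581443
turn rad -0.522
delta in new axes [-0.9 -0.9  0.1]
[  3.991 -49.614 -17.552   2.012   0.53    0.315]
```

Emit:
arm_command([
  [0, 0, 0],
  [0, 0, 0],
  [0, 0, -4],
  [0, 0, -6],
  [0, 0, -8],
  [0, 0, -10],
  [0, 0, -25],
  [0, 0, -35],
  [0, 0, -27],
  [0, 0, 0],
  [0, 0, 0],
], hand=[-1, -1, -1, -1, -1, -1, -1, -1, -1, -1, -1], turn=[-0.06, -0.06, 0, 0, 0, 0, 0, 0, 0, 0, 0])

```text
time: 29.17
tcp_pos: [619.9, -209.1, 149.6]
tool_rot: [[0.853, -0.522, 0.004], [-0.522, -0.853, 0.0], [0.003, -0.002, -1.0]]
wrist_force: [0.1, -0.7, -1.9]
grip_width: 0.564
```

```bash
python3 kn.py w17; python3 rect.py r3 w13 w17
```

```text
t 29.1667 tcp [ 619.903 -209.058  149.619] F [ 0.113 -0.69  -1.866] T [0.058 0.063 0.024] g 0.5642147273283316
-28 691 [-17.967 -29.178] [15.257 28.423] [-1.355 -0.377]
-26 1420 [-25.015 -29.926] [24.147 28.584] [-0.434 -0.671]
-24 1563 [-26.332 -29.996] [24.448 28.99 ] [-0.942 -0.503]
-22 470 [-26.44  -29.884] [25.161 29.388] [-0.639 -0.248]
-20 207 [-22.428 -29.701] [24.925 29.743] [1.249 0.021]
t 29.2167 tcp [ 618.719 -208.845  147.624] F [-0.258 -0.159 -1.521] T [0.105 0.045 0.011] g 0.5670772348702405
yaw_y -121.49 delta tool [ 1.2  1.3 87.6] j6 101.76350707184122
turn rad -0.401
delta in new axes [ 0.6  1.6 87.6]
```

View pics/r3.png

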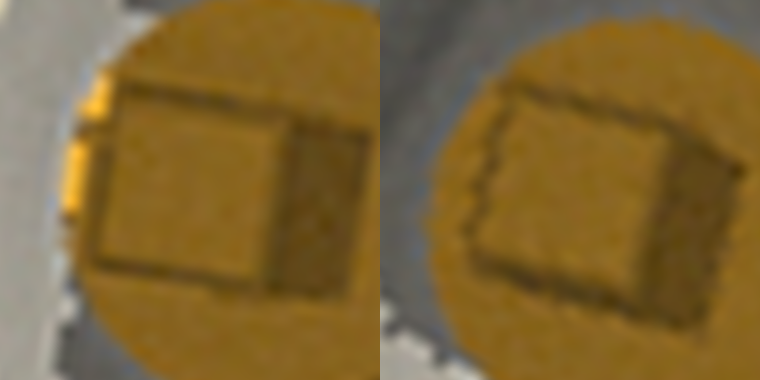

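View pics/w17.png

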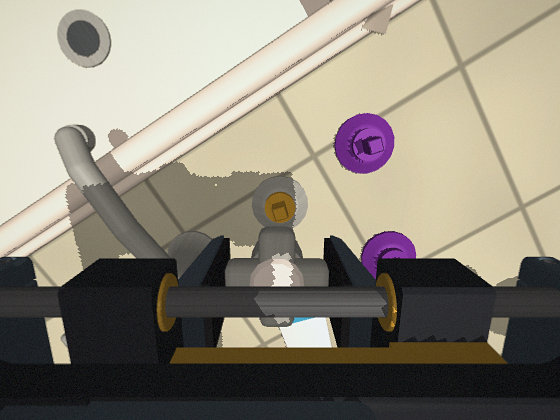

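Emit:
arm_command([
  [0, 0, 0],
  [0, 0, 0],
  [0, 0, 0],
  [0, 0, 0],
  [0, 0, 0],
  [0, 0, 0],
  [0, 0, 0],
], hand=[-1, -1, -1, -1, -1, -1, -1], turn=[-0.1, -0.1, -0.1, 0, 0, 0, 0])

```text
time: 29.8
tcp_pos: [618.7, -209.6, 146.8]
tool_rot: [[0.969, -0.248, -0.001], [-0.248, -0.969, 0.001], [-0.001, -0.0, -1.0]]
wrist_force: [0.2, -0.5, -1.2]
grip_width: 0.567
```

```bash
python3 kn.py w18
python3 - <<'E'
from h import *
s=bot.observe(); R=np.array(s['tool_rot']); tcp=np.array(s['tcp_pos'])
z=load('w18'); X=cloud(z); k=X[225:340,215:340].reshape(-1,3); k=k[np.isfinite(k[:,0])]; kt=(k-tcp)@R
for a in (kt[(kt[:,0]>10)&(kt[:,0]<40)&(abs(kt[:,1])<14)&(kt[:,2]>-28)&(kt[:,2]<-18)],kt[(kt[:,0]<-16)&(kt[:,0]>-40)&(abs(kt[:,1])<14)&(kt[:,2]>-28)&(kt[:,2]<-18)]): print(len(a),np.percentile(a,[1,99],axis=0)[:,:2].ravel())
E
python3 rect.py r4 w17 w18
```

```text
t 29.8 tcp [ 618.733 -209.606  146.751] F [ 0.224 -0.484 -1.208] T [ 0.056 -0.019 -0.007] g 0.5672387252741402
-28 707 [-17.571 -29.907] [16.055 27.719] [-0.758 -1.094]
-26 1459 [-24.7   -29.787] [23.985 28.11 ] [-0.357 -0.839]
-24 1503 [-25.846 -29.639] [24.838 28.568] [-0.504 -0.535]
-22 475 [-25.619 -29.748] [25.325 28.767] [-0.147 -0.49 ]
-20 201 [  5.682 -29.796] [25.444 29.245] [15.563 -0.275]
t 29.85 tcp [ 618.838 -209.708  147.007] F [-0.41   0.131 -0.676] T [ 0.064  0.04  -0.019] g 0.5656548081049692
yaw_y -104.35 delta tool [ 0.5  0.7 87. ] j6 84.61061750639323
turn rad -0.102
delta in new axes [ 0.4  0.7 87. ]
1202 [ 10.19668385 -10.09587331  25.04179632   7.00170706]
311 [-25.71822096 -10.00821908 -19.17167958   6.85897349]
```

View pics/r4.png

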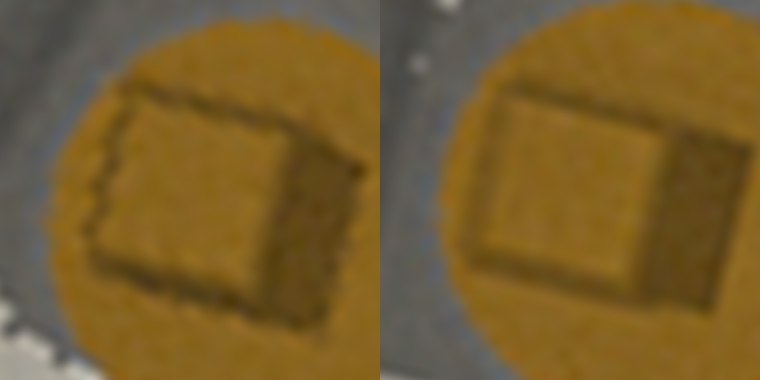

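Emit:
arm_command([
  [0.9, 2.3, 0],
  [0, 0, 25],
  [0, 0, 30],
  [0, 0, 25],
  [0, 0, 15],
  [0, 0, 2],
  [0, 0, 0],
  [0, 0, 0],
  [0, 0, 0],
  [0, 0, 0],
  [0, 0, 0],
  [0, 0, 0],
], hand=[-1, -1, -1, -1, -1, -1, -1, -1, -1, -1, -1, -1], turn=[0, 0, 0, 0, 0, 0, 0, 0, 0, 0, 0, 0])

```text
time: 30.85
tcp_pos: [619.6, -212.5, 51.3]
tool_rot: [[0.969, -0.247, 0.001], [-0.247, -0.969, -0.001], [0.001, 0.0, -1.0]]
wrist_force: [-0.3, 0.2, -1.9]
grip_width: 0.563
```

Run:
```python
from h import *
go([619.15,-212.2,33],-103)
```

```text
t 30.85 tcp [ 619.637 -212.493   51.279] F [-0.295  0.182 -1.917] T [ 0.104  0.101 -0.051] g 0.5634184221284574
yaw_y -104.28 delta tool [-0.6 -0.2 18.3] j6 84.35345473837494
turn rad -0.022
delta in new axes [-0.5 -0.2 18.3]
```

Emit:
arm_command([
  [-0.3, -0.1, 2.5],
  [0, 0, 2.5],
  [0, 0, 1.5],
  [0, 0, 1.5],
  [0, 0, 1.5],
  [0, 0, 1.5],
  [0, 0, 1.5],
  [0, 0, 1.5],
  [0, 0, 1.5],
  [0, 0, 1.7],
  [0, 0, 0],
  [0, 0, 0],
], hand=[-1, -1, -1, -1, -1, -1, -1, -1, -1, -1, -1, -1], turn=[0, 0, 0, 0, 0, 0, 0, 0, 0, 0, 0, 0])

```text
time: 31.85
tcp_pos: [619.1, -212.2, 33.2]
tool_rot: [[0.969, -0.247, -0.0], [-0.247, -0.969, -0.0], [0.0, 0.0, -1.0]]
wrist_force: [-1.4, -0.2, -0.6]
grip_width: 0.566
```

Run:
```python
from h import *
go([619.15,-212.2,33],-103)
```

```text
t 31.85 tcp [ 619.09  -212.166   33.219] F [-1.415 -0.219 -0.616] T [ 0.032 -0.005 -0.002] g 0.5662828499758921
yaw_y -104.28 delta tool [0.1 0.  0.2] j6 84.35986335623772
turn rad -0.022
delta in new axes [0.1 0.  0.2]
```

Emit:
arm_command([
  [0, 0, 0.8],
  [0, 0, 0],
  [0, 0, 0],
], hand=[-1, -1, -1], turn=[0, 0.05, 0.05], force=50)

```text
time: 32.1
tcp_pos: [619.3, -212.1, 33.1]
tool_rot: [[0.939, -0.344, 0.001], [-0.344, -0.939, -0.0], [0.001, -0.0, -1.0]]
wrist_force: [-0.0, 0.9, 2.2]
grip_width: 0.564
```

Run:
```python
from h import *
go([619.15,-212.2,33],-103)
```

```text
t 32.1 tcp [ 619.301 -212.118   33.082] F [-0.047  0.861  2.176] T [0.255 0.068 0.021] g 0.5639992508968444
yaw_y -110.15 delta tool [-0.1  0.1  0.1] j6 90.22057054982027
turn rad -0.125
delta in new axes [-0.1  0.1  0.1]
```

Emit:
arm_command([
  [0, 0, 0],
  [0, 0, 0],
], hand=[-1, -1], turn=[0.03, 0.03])

```text
time: 32.27
tcp_pos: [619.6, -212.1, 33.1]
tool_rot: [[0.917, -0.399, 0.001], [-0.399, -0.917, -0.0], [0.001, -0.001, -1.0]]
wrist_force: [-0.3, 1.1, 1.9]
grip_width: 0.564
```

Run:
```python
from h import *
go([619.15,-212.2,33],-103)
```

```text
t 32.2667 tcp [ 619.565 -212.064   33.069] F [-0.286  1.075  1.857] T [ 0.257 -0.02  -0.008] g 0.5641693307324055
yaw_y -113.54 delta tool [-0.3  0.3  0.1] j6 93.60749735177833
turn rad -0.184
delta in new axes [-0.4  0.2  0.1]
```

Emit:
arm_command([
  [0, 0, 0],
  [0, 0, 0],
], hand=[-1, -1], turn=[0.03, 0.03])

```text
time: 32.43
tcp_pos: [619.7, -212.0, 33.1]
tool_rot: [[0.891, -0.453, 0.001], [-0.453, -0.891, -0.0], [0.001, -0.001, -1.0]]
wrist_force: [0.4, 1.2, 1.4]
grip_width: 0.565
```

Run:
```python
from h import *
go([619.15,-212.2,33],-103)
```

```text
t 32.4333 tcp [ 619.666 -211.99    33.079] F [0.397 1.204 1.351] T [0.24  0.012 0.19 ] g 0.5654483818455868
yaw_y -116.94 delta tool [-0.4  0.4  0.1] j6 97.01960102447812
turn rad -0.243
delta in new axes [-0.5  0.3  0.1]
```

Emit:
arm_command([
  [0, 0, 0],
  [0, 0, 0],
], hand=[-1, -1], turn=[0.03, 0.03])

```text
time: 32.6
tcp_pos: [619.7, -212.0, 33.1]
tool_rot: [[0.863, -0.505, 0.001], [-0.505, -0.863, -0.0], [0.001, -0.001, -1.0]]
wrist_force: [0.2, 1.5, 0.6]
grip_width: 0.564
```

Run:
```python
from h import *
go([619.15,-212.2,33],-103)
```

```text
t 32.6 tcp [ 619.681 -211.983   33.076] F [0.244 1.516 0.641] T [ 0.307 -0.042  0.372] g 0.5643790323284199
yaw_y -120.34 delta tool [-0.3  0.5  0.1] j6 100.43348734653559
turn rad -0.303
delta in new axes [-0.5  0.3  0.1]
```

Emit:
arm_command([
  [0, 0, 0],
  [0, 0, 0],
], hand=[-1, -1], turn=[0.03, 0])

```text
time: 32.77
tcp_pos: [619.7, -212.0, 33.1]
tool_rot: [[0.848, -0.53, 0.001], [-0.53, -0.848, -0.0], [0.001, -0.001, -1.0]]
wrist_force: [-0.8, 2.0, 2.4]
grip_width: 0.566
```

Run:
```python
from h import *
go([619.15,-212.2,33],-103)
```

```text
t 32.7667 tcp [ 619.654 -211.971   33.074] F [-0.753  2.015  2.403] T [ 0.317 -0.076  0.258] g 0.5663083113258066
yaw_y -122.02 delta tool [-0.3  0.5  0.1] j6 102.10919208703923
turn rad -0.332
delta in new axes [-0.4  0.3  0.1]
```

Emit:
arm_command([
  [0, 0, 0],
  [0, 0, 0],
], hand=[-1, -1], turn=[0.03, 0])

```text
time: 32.93
tcp_pos: [619.7, -211.9, 33.0]
tool_rot: [[0.832, -0.555, 0.001], [-0.555, -0.832, -0.0], [0.001, -0.001, -1.0]]
wrist_force: [-0.1, 1.0, 2.3]
grip_width: 0.566
```

Run:
```python
from h import *
go([619.15,-212.2,33],-103)
```

```text
t 32.9333 tcp [ 619.668 -211.926   33.047] F [-0.058  1.022  2.281] T [ 0.41  -0.08   0.461] g 0.5655583509656991
yaw_y -123.69 delta tool [-0.3  0.5  0. ] j6 103.78294155363804
turn rad -0.361
delta in new axes [-0.4  0.4  0. ]
```

Emit:
arm_command([
  [0, 0, 0],
  [0, 0, 0],
], hand=[-1, -1], turn=[0.03, 0])

```text
time: 33.1
tcp_pos: [619.7, -212.0, 33.1]
tool_rot: [[0.815, -0.579, 0.001], [-0.579, -0.815, -0.0], [0.001, -0.001, -1.0]]
wrist_force: [-0.5, 0.8, 3.4]
grip_width: 0.566
```

Run:
```python
from h import *
go([619.15,-212.2,33],-103)
```

```text
t 33.1 tcp [ 619.666 -211.957   33.051] F [-0.519  0.79   3.355] T [ 0.45  -0.12   0.379] g 0.5656765633798834
yaw_y -125.41 delta tool [-0.3  0.5  0. ] j6 105.49930620854116
turn rad -0.391
delta in new axes [-0.4  0.4  0.1]
```

Emit:
arm_command([
  [0, 0, 0],
  [0, 0, 0],
  [0, 0, 0],
], hand=[-1, -1, -1], turn=[0.03, 0.03, 0])

```text
time: 33.35
tcp_pos: [619.7, -212.0, 33.0]
tool_rot: [[0.779, -0.627, 0.001], [-0.627, -0.779, -0.0], [0.001, -0.001, -1.0]]
wrist_force: [0.7, 2.1, 4.6]
grip_width: 0.564
```

Run:
```python
from h import *
go([619.15,-212.2,33],-103)
```

```text
t 33.35 tcp [ 619.72  -211.959   33.048] F [0.704 2.117 4.553] T [ 0.586 -0.179  0.364] g 0.5639563873354253
yaw_y -128.85 delta tool [-0.3  0.5  0. ] j6 108.93411869027177
turn rad -0.451
delta in new axes [-0.5  0.4  0. ]
```

Emit:
arm_command([
  [0, 0, 0],
  [0, 0, 0],
  [0, 0, 0],
], hand=[-1, -1, -1], turn=[0.03, 0.03, 0])

```text
time: 33.6
tcp_pos: [619.7, -211.9, 33.0]
tool_rot: [[0.739, -0.674, 0.002], [-0.674, -0.739, 0.0], [0.001, -0.001, -1.0]]
wrist_force: [0.9, 3.0, 4.1]
grip_width: 0.563
```

Run:
```python
from h import *
go([619.15,-212.2,33],-103); cap('wrist','w19')
z=load('w19');cv2.imwrite('pics/c15.png',cv2.resize(z['img'][190:350,180:380],None,fx=4,fy=3.7,interpolation=cv2.INTER_CUBIC)[:,:,::-1])
```

```text
t 33.6 tcp [ 619.744 -211.909   33.05 ] F [0.865 2.965 4.121] T [ 0.632 -0.246  0.094] g 0.5632294656241528
yaw_y -132.34 delta tool [-0.2  0.6  0. ] j6 112.40206818827109
turn rad -0.512
delta in new axes [-0.5  0.4  0. ]
```

View pics/c15.png

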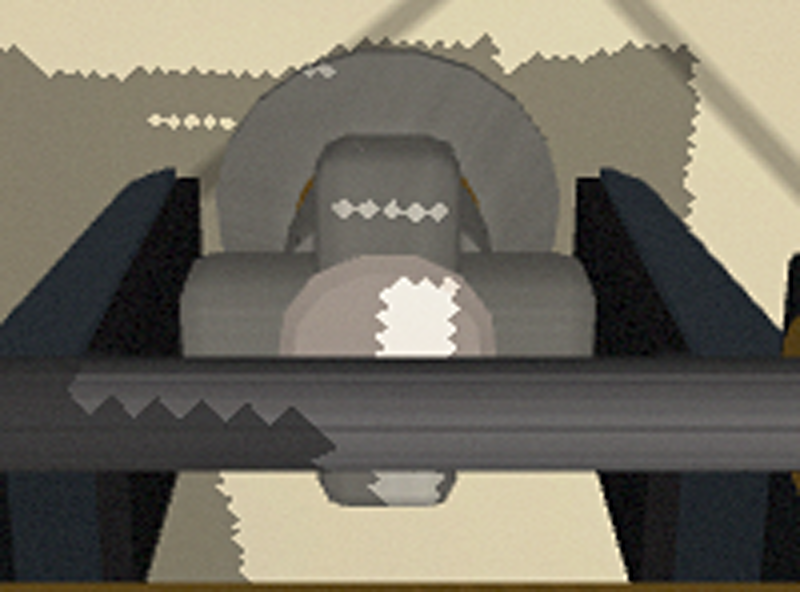

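Emit:
arm_command([
  [0, 0, 0],
  [0, 0, 0],
  [0, 0, 0],
  [0, 0, 0],
  [0, 0, 0],
  [0, 0, 0],
  [0, 0, 0],
  [0, 0, 0],
  [0, 0, 0],
], hand=[-1, -1, -1, -1, -1, -1, -1, -1, -1], turn=[-0.06, -0.06, -0.06, -0.06, -0.06, -0.05, -0.02, 0, 0])

```text
time: 34.4
tcp_pos: [619.7, -212.4, 33.0]
tool_rot: [[0.933, -0.361, 0.002], [-0.361, -0.933, -0.0], [0.002, -0.0, -1.0]]
wrist_force: [1.7, 2.1, 5.3]
grip_width: 0.563
```

Run:
```python
from h import *
go([619.15,-212.2,33],-103)
```

```text
t 34.4 tcp [ 619.725 -212.371   33.048] F [1.666 2.135 5.267] T [ 0.563 -0.178  0.036] g 0.5625482058378567
yaw_y -111.15 delta tool [-0.6  0.   0. ] j6 91.20552413514375
turn rad -0.142
delta in new axes [-0.6 -0.   0. ]
```

Emit:
arm_command([
  [0, 0, 0],
  [0, 0, 0],
  [0, 0, 0],
  [0, 0, 0],
  [0, 0, -10],
  [0, 0, -30],
  [0, 0, -40],
  [0, 0, -40],
  [0, 0, -10],
  [0, 0, 0],
], hand=[0.4, 0.4, 0.4, 0.4, 0.4, 0.4, 0.4, 0.4, 0.4, 0.4], turn=[0, 0, 0, 0, 0, 0, 0, 0, 0, 0])

```text
time: 35.23
tcp_pos: [621.4, -213.1, 167.7]
tool_rot: [[0.933, -0.361, 0.009], [-0.361, -0.933, -0.003], [0.01, -0.0, -1.0]]
wrist_force: [0.2, -0.0, -0.1]
grip_width: 0.696
```

Run:
```python
from h import *
go([630.6,210,150],-100.3); cap('wrist','w20')
z=load('w20');cv2.imwrite('pics/c16.png',cv2.resize(z['img'][130:290,180:380],None,fx=4,fy=3.7,interpolation=cv2.INTER_CUBIC)[:,:,::-1])
X=cloud(z); m=(np.hypot(X[...,0]-619.2,X[...,1]+210.6)<33)&(X[...,2]>45)&(X[...,2]<90)
q=X[m]; print(len(q),np.percentile(q[:,2],[50,98]),cv2.minAreaRect(q[:,:2].astype(np.float32)),cv2.minEnclosingCircle(q[:,:2].astype(np.float32)))
```

```text
t 35.2333 tcp [ 621.371 -213.085  167.748] F [ 0.17  -0.03  -0.139] T [ 0.103  0.033 -0.029] g 0.6962347896739527
yaw_y -111.15 delta tool [-144.2 -397.9   16.4] j6 91.23095978920253
turn rad -0.189
delta in new axes [ -66.6 -417.9   17.7]
1890 [57.176 60.293] ((618.9952392578125, -210.91110229492188), (45.84217834472656, 45.64621353149414), 23.94759750366211) ((619.2212524414062, -210.9429473876953), 26.239055633544922)
```

View pics/c16.png

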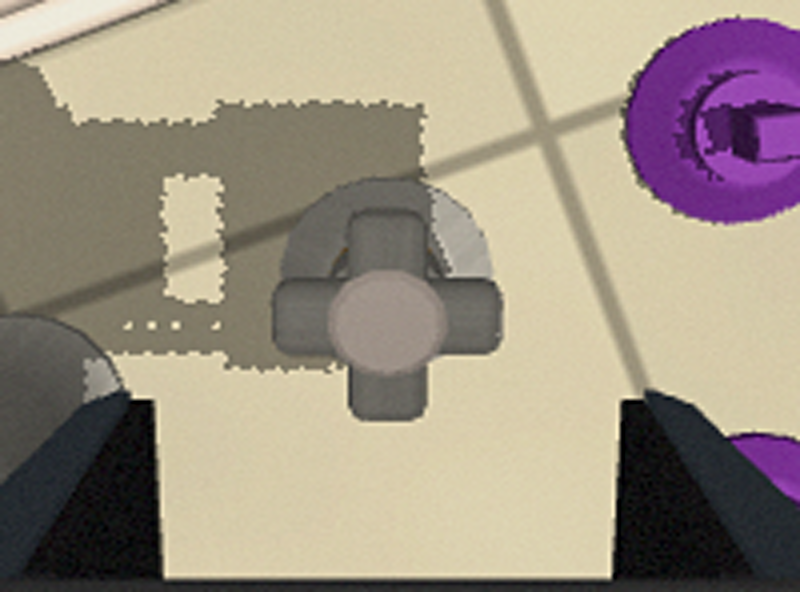

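Run:
```python
from h import *
go([619.1,-210.9,33],-111.15)
```

```text
t 35.2833 tcp [ 619.706 -212.52   164.475] F [-0.121  0.037 -1.157] T [0.059 0.064 0.036] g 0.6982431566180457
yaw_y -111.15 delta tool [ -1.7  -1.3 131.5] j6 91.23041334071307
turn rad -0.0
delta in new axes [ -1.1  -1.3 131.5]
```

Emit:
arm_command([
  [-1, -1.3, 30],
  [0, 0, 40],
  [0, 0, 35],
  [0, 0, 20],
  [0, 0, 5],
  [0, 0, 0],
  [0, 0, 0],
  [0, 0, 0],
], hand=[0.4, 0.4, 0.4, 0.4, 0.4, 0.4, 0.4, 0.4], turn=[0, 0, 0, 0, 0, 0, 0, 0])

```text
time: 35.95
tcp_pos: [619.7, -211.0, 33.9]
tool_rot: [[0.933, -0.361, 0.003], [-0.361, -0.933, -0.001], [0.003, 0.0, -1.0]]
wrist_force: [-0.6, 0.1, -0.1]
grip_width: 0.699
```

Emit:
arm_command([
  [0, 0, 0],
  [0, 0, 0],
  [0, 0, 0],
  [0, 0, 0],
  [0, 0, 0],
  [0, 0, 0],
], hand=[-1, -1, -1, -1, -1, -1], turn=[0, 0, 0, 0, 0, 0], force=50)

```text
time: 36.45
tcp_pos: [619.3, -211.6, 34.1]
tool_rot: [[0.933, -0.361, 0.002], [-0.361, -0.933, -0.002], [0.003, 0.001, -1.0]]
wrist_force: [-1.6, -3.5, 6.0]
grip_width: 0.566
```

Run:
```python
from h import *
go([619.15,-212.2,33],-103)
```

```text
t 36.45 tcp [ 619.266 -211.572   34.057] F [-1.569 -3.479  6.017] T [-0.386  0.274  0.04 ] g 0.5660364800208189
yaw_y -111.14 delta tool [0.1 0.6 1.1] j6 91.34540211931517
turn rad -0.142
delta in new axes [0.  0.6 1.1]
```

Emit:
arm_command([
  [0, 0, 0],
  [0, 0, 0],
], hand=[-1, -1], turn=[0.05, 0.05])

```text
time: 36.62
tcp_pos: [619.1, -211.6, 34.1]
tool_rot: [[0.891, -0.454, 0.002], [-0.454, -0.891, -0.002], [0.003, 0.001, -1.0]]
wrist_force: [-2.1, -3.1, 6.3]
grip_width: 0.566
```

Run:
```python
from h import *
go([619.15,-212.2,33],-103)
```

```text
t 36.6167 tcp [ 619.109 -211.623   34.066] F [-2.09  -3.075  6.336] T [-0.362  0.314  0.239] g 0.5655823003872408
yaw_y -116.98 delta tool [0.3 0.5 1.1] j6 97.19381614229464
turn rad -0.244
delta in new axes [0.2 0.6 1.1]
```

Emit:
arm_command([
  [0, 0, 0],
  [0, 0, 0],
], hand=[-1, -1], turn=[0.03, 0.03])

```text
time: 36.78
tcp_pos: [619.1, -211.6, 34.0]
tool_rot: [[0.863, -0.505, 0.002], [-0.505, -0.863, -0.002], [0.003, 0.001, -1.0]]
wrist_force: [-1.5, -2.4, 6.2]
grip_width: 0.562
```

Run:
```python
from h import *
go([619.15,-212.2,33],-103)
```

```text
t 36.7833 tcp [ 619.12  -211.572   34.04 ] F [-1.497 -2.432  6.211] T [-0.373  0.347  0.353] g 0.5620523840476973
yaw_y -120.33 delta tool [0.3 0.5 1. ] j6 100.55164399430201
turn rad -0.302
delta in new axes [0.2 0.6 1. ]
```

The torque-versus-angle curve repeats exactly (onset about −114°, then 0.24 and 0.35 N m), so the stem is fixed: it is at its stop. Backing off into the play, releasing, and going to the lid.

Emit:
arm_command([
  [0, 0, 0],
  [0, 0, 0],
  [0, 0, 0],
  [0, 0, 0],
  [0, 0, 0],
  [0, 0, 0],
  [0, 0, 0],
  [0, 0, -10],
  [0, 0, -30],
  [0, 0, -40],
  [0, 0, -40],
  [0, 0, -10],
], hand=[-1, -1, -1, -1, 0.4, 0.4, 0.4, 0.4, 0.4, 0.4, 0.4, 0.4], turn=[-0.06, -0.06, -0.06, 0, 0, 0, 0, 0, 0, 0, 0, 0])

```text
time: 37.78
tcp_pos: [622.0, -211.5, 170.4]
tool_rot: [[0.94, -0.342, 0.012], [-0.342, -0.94, -0.004], [0.013, -0.0, -1.0]]
wrist_force: [0.9, -0.7, 0.2]
grip_width: 0.697
```

Run:
```python
from h import *
go([630.6,210,150],-100.3)
```

```text
t 37.7833 tcp [ 621.992 -211.51   170.391] F [ 0.905 -0.663  0.204] T [-0.009 -0.01  -0.003] g 0.6973099765038538
yaw_y -110.0 delta tool [-136.3 -399.    18.8] j6 90.2062405576459
turn rad -0.169
delta in new axes [ -66.9 -416.3   20.4]
```

Emit:
arm_command([
  [0, 0, 0],
  [-7, -37, 0],
  [-6, -38, 0],
  [-6, -38, 0],
  [-6, -38, 0],
  [-6, -38, 0],
  [-6, -38, 0],
  [-6, -38, 0],
  [-6, -38, 0],
  [-6, -38, 0],
  [-6, -38, 0],
  [-6, -38, 0],
], hand=[0, 0, 0, 0, 0, 0, 0, 0, 0, 0, 0, 0], turn=[-0.085, -0.085, 0, 0, 0, 0, 0, 0, 0, 0, 0, 0])

```text
time: 38.78
tcp_pos: [629.8, 213.7, 162.8]
tool_rot: [[0.984, -0.178, 0.0], [-0.178, -0.984, 0.0], [-0.0, -0.0, -1.0]]
wrist_force: [0.6, -1.1, 0.2]
grip_width: 0.5
```

Emit:
arm_command([
  [0, 0, 0],
  [0, 0, 0],
  [0, 0, 0],
], hand=[0, 0, 0], turn=[0, 0, 0])

```text
time: 39.03
tcp_pos: [629.9, 211.3, 162.4]
tool_rot: [[0.984, -0.178, -0.0], [-0.178, -0.984, -0.001], [-0.0, 0.001, -1.0]]
wrist_force: [0.7, 0.4, 0.5]
grip_width: 0.504
```

Run:
```python
from h import *
go([630.6,210,93.8],-100.3); cap('wrist','w21')
z=load('w21'); X=cloud(z)
y=np.radians(-10.2); ex=np.array([np.cos(y),np.sin(y)]); ey=np.array([-ex[1],ex[0]])
L=(X[...,:2]-[492.5,236])@np.c_[ex,ey]
m=np.isfinite(X[...,0])&(X[...,2]>104)&(X[...,2]<135)&(L[...,0]>100)&(L[...,0]<160)&(abs(L[...,1])<40)
q=np.c_[L[m],X[m][:,2]]; print(len(q)); 
if len(q): print(np.percentile(q,[1,50,99],axis=0)); v,u=np.nonzero(m); print(u.min(),u.max(),v.min(),v.max())
```

```text
t 39.0333 tcp [629.908 211.334 162.37 ] F [0.723 0.421 0.547] T [0.022 0.05  0.021] g 0.5044039123277565
yaw_y -100.23 delta tool [ 0.9  1.1 68.6] j6 117.81615288596164
turn rad 0.001
delta in new axes [ 0.9  1.2 68.6]
120
[[145.583 -13.112 104.018]
 [147.891   0.478 104.548]
 [149.486  14.215 105.703]]
258 297 217 223
```

View pics/w21.png

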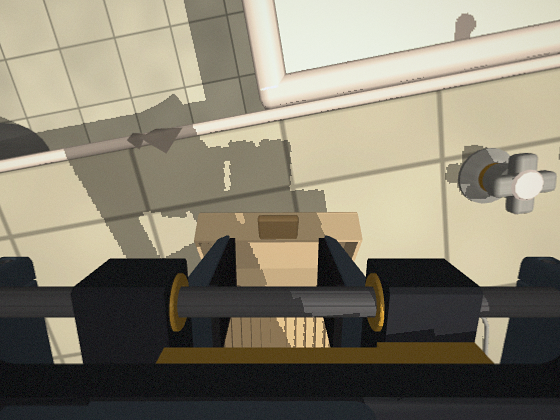

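Run:
```python
from h import *
z=load('w21'); X=cloud(z)
y=np.radians(-10.2); ex=np.array([np.cos(y),np.sin(y)]); ey=np.array([-ex[1],ex[0]])
L=(X[...,:2]-[492.5,236])@np.c_[ex,ey]
for v in range(212,242,2):
    print(v, np.nanmedian(L[v,262:294],axis=0), np.nanmedian(X[v,262:294,2]))
```

```text
212 [144.56908715   0.69047858] 68.02560938144858
214 [143.30951927   0.70346574] 69.79913446481993
216 [150.37500718   0.82899436] 102.47198609528708
218 [149.18807959   0.83546826] 103.6473570680715
220 [147.95644055   0.83878767] 104.6135629616929
222 [146.31545884   0.83500695] 104.12017724144135
224 [144.26956704   0.82483004] 102.35652523324742
226 [142.23534436   0.82404075] 100.6302425800863
228 [140.1905867    0.81757372] 99.02601924975178
230 [138.24520112   0.81350324] 97.8131905835587
232 [135.97203155   0.80737774] 95.67242318778129
234 [133.87528108   0.80000758] 94.08568563765068
236 [131.76260803   0.7979735 ] 92.60949816246958
238 [129.59006088   0.40296053] 91.01768009253371
240 [127.54205176   1.17503974] 89.82856849361728
```

Emit:
arm_command([
  [6, 0, 10],
  [0, 0, 25],
  [0, 0, 20],
  [0, 0, 0],
  [0, 0, 0],
  [0, 0, 0],
], hand=[0, 0, 0, 0, 0, 0], turn=[0, 0, 0, 0, 0, 0])

```text
time: 39.58
tcp_pos: [637.1, 209.8, 108.3]
tool_rot: [[0.984, -0.179, 0.002], [-0.179, -0.984, 0.0], [0.001, -0.001, -1.0]]
wrist_force: [0.3, -0.5, 0.8]
grip_width: 0.503
```

Run:
```python
from h import *
go([636,211,87.8],-100.2)
```

```text
t 39.5833 tcp [637.097 209.824 108.272] F [ 0.253 -0.459  0.839] T [ 0.007  0.003 -0.021] g 0.5032472007707104
yaw_y -100.34 delta tool [-1.3 -0.9 20.5] j6 117.58976128367239
turn rad -0.002
delta in new axes [-1.3 -1.  20.5]
```

Emit:
arm_command([
  [-0.4, -0.9, 10],
  [0, 0, 10],
  [0, 0, 0],
  [0, 0, 0],
  [0, 0, 0],
  [0, 0, 0],
  [0, 0, 0],
  [0, 0, 0],
  [0, 0, 0],
], hand=[0, 0, 0, -1, -1, -1, -1, -1, -1], turn=[0, 0, 0, 0, 0, 0, 0, 0, 0], force=10)

```text
time: 40.33
tcp_pos: [635.3, 209.5, 87.3]
tool_rot: [[0.984, -0.178, -0.002], [-0.178, -0.984, -0.004], [-0.001, 0.004, -1.0]]
wrist_force: [-0.6, -4.1, 0.1]
grip_width: 0.331
```

Run:
```python
from h import *
go([636,211,87.8],-100.2)
r=120;b=3.5
p=lambda t: np.array([-r*np.cos(t)+b*np.sin(t), -(r*np.sin(t)+b*np.cos(t))])
for a,c,n in [(2.47,1.25,12),(1.25,0.0,12)]:
    P=np.array([p(t) for t in np.linspace(a,c,n+1)]); print(np.diff(P,axis=0).round(1).tolist())
```

```text
t 40.3333 tcp [635.313 209.487  87.335] F [-0.585 -4.094  0.083] T [-0.946  0.13  -0.006] g 0.3310549640772438
yaw_y -100.23 delta tool [ 0.4 -1.6 -0.5] j6 117.67486531528338
turn rad -0.0
delta in new axes [ 0.4 -1.6 -0.5]
[[-7.8, -9.4], [-8.7, -8.5], [-9.5, -7.6], [-10.3, -6.6], [-10.9, -5.5], [-11.4, -4.4], [-11.8, -3.2], [-12.0, -2.0], [-12.2, -0.8], [-12.2, 0.5], [-12.1, 1.7], [-11.8, 2.9]]
[[-11.8, 4.2], [-11.3, 5.4], [-10.6, 6.6], [-9.9, 7.6], [-9.1, 8.6], [-8.1, 9.5], [-7.1, 10.3], [-6.0, 11.0], [-4.8, 11.5], [-3.6, 12.0], [-2.3, 12.3], [-1.0, 12.5]]
```

Emit:
arm_command([
  [-7.8, 0.8, -9.4],
  [-8.7, 0, -8.5],
  [-9.5, 0, -7.6],
  [-10.3, 0, -6.6],
  [-10.9, 0, -5.5],
  [-11.4, 0, -4.4],
  [-11.8, 0, -3.2],
  [-12, 0, -2],
  [-12.2, 0, -0.8],
  [-12.2, 0, 0.5],
  [-12.1, 0, 1.7],
  [-11.8, 0, 2.9],
], hand=[-1, -1, -1, -1, -1, -1, -1, -1, -1, -1, -1, -1], turn=[0, 0, 0, 0, 0, 0, 0, 0, 0, 0, 0, 0])

```text
time: 41.33
tcp_pos: [505.7, 232.3, 132.4]
tool_rot: [[0.984, -0.177, 0.001], [-0.177, -0.984, -0.003], [0.001, 0.003, -1.0]]
wrist_force: [-1.8, -7.9, 4.7]
grip_width: 0.328
```

Run:
```python
from h import *
st(); cap('side','s3')
z=load('s3');cv2.imwrite('pics/c17.png',cv2.resize(z['img'][150:350,180:400],None,fx=3,fy=3)[:,:,::-1])
```

```text
t 41.3333 tcp [505.745 232.263 132.366] F [-1.81  -7.912  4.667] T [-1.402  0.184 -0.066] g 0.32831869607159253
```

View pics/c17.png

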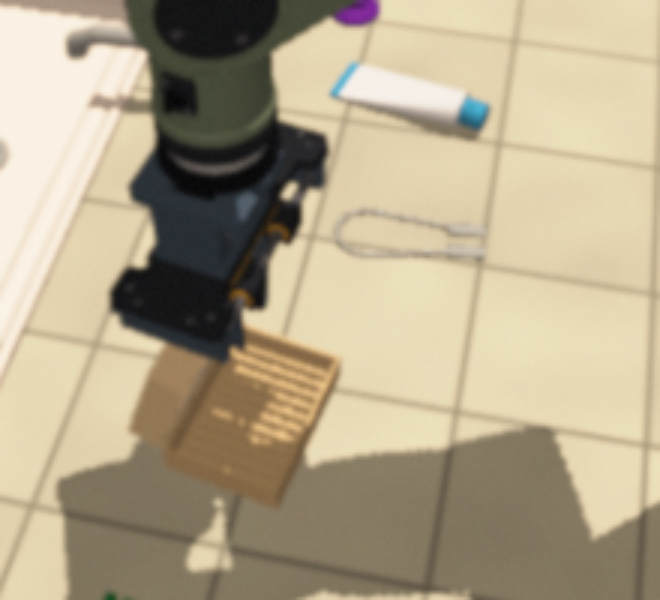

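Emit:
arm_command([
  [-11.8, -0.8, 4.2],
  [-11.3, -0.8, 5.4],
  [-10.6, 0, 6.6],
  [-9.9, 0, 7.6],
  [-9.1, 0, 8.6],
  [-8.1, 0, 9.5],
  [-7.1, 0, 10.3],
  [-6, 0, 11],
  [-4.8, 0, 11.5],
  [-3.6, 0, 12],
  [-2.3, 0, 12.3],
  [-1, 0, 12.5],
], hand=[-1, -1, -1, -1, -1, -1, -1, -1, -1, -1, -1, -1], turn=[0, 0, 0, 0, 0, 0, 0, 0, 0, 0, 0, 0])

```text
time: 42.38
tcp_pos: [420.3, 247.4, 18.7]
tool_rot: [[0.984, -0.176, -0.004], [-0.176, -0.984, -0.007], [-0.003, 0.007, -1.0]]
wrist_force: [-1.7, -15.2, 14.2]
grip_width: 0.324
```

Run:
```python
from h import *
go([423.2,248.7,20],-100.2)
```

```text
t 42.3833 tcp [420.307 247.382  18.721] F [ -1.674 -15.184  14.175] T [-2.814  0.086 -0.072] g 0.32400380953760494
yaw_y -100.12 delta tool [ 2.6 -1.8 -1.3] j6 129.62168580538028
turn rad 0.001
delta in new axes [ 2.6 -1.8 -1.3]
```

Emit:
arm_command([
  [0, 1.5, 0],
  [0, 0, 0],
  [0, 0, 0],
  [0, 0, 0],
  [0, 0, 0],
  [0, 0, -20],
  [0, 0, -40],
  [0, 0, -40],
  [0, 0, -40],
  [0, 0, -20],
  [0, 0, 0],
  [0, 0, 0],
], hand=[0, 0, 0, 0, 0, 0, 0, 0, 0, 0, 0, 0], turn=[0, 0, 0, 0, 0, 0, 0, 0, 0, 0, 0, 0])

```text
time: 43.38
tcp_pos: [423.4, 249.9, 180.3]
tool_rot: [[0.984, -0.178, 0.003], [-0.178, -0.984, 0.002], [0.003, -0.002, -1.0]]
wrist_force: [-0.3, 0.5, -0.3]
grip_width: 0.502
```

Run:
```python
from h import *
st(); cap('side','s4'); cap('scene','sc4'); cap('wrist','w22')
for n in ['side0','s4','scene0','sc4']:
    z=load(n); X=cloud(z)
    y=np.radians(-10.2); ex=np.array([np.cos(y),np.sin(y)]); ey=np.array([-ex[1],ex[0]])
    L=(X[...,:2]-[492.5,236])@np.c_[ex,ey]
    m=np.isfinite(X[...,0])&(abs(L[...,0])<47)&(abs(L[...,1])<62)&(X[...,2]>45)&(X[...,2]<80)
    A=np.c_[L[m][:,0],np.ones(m.sum())]; c=np.linalg.lstsq(A,X[m][:,2],rcond=None)[0]
    t=np.isfinite(X[...,0])&(L[...,0]<-55)&(L[...,0]>-73)&(abs(L[...,1])<13)&(X[...,2]>20)&(X[...,2]<60)
    print(n,m.sum(),'slope rad',c[0],'z mid',c[1],'tab z',np.median(X[t][:,2]) if t.any() else None)
z=load('sc4');cv2.imwrite('pics/c18.png',cv2.resize(z['img'][150:350,80:400],None,fx=2.4,fy=2.4,interpolation=cv2.INTER_CUBIC)[:,:,::-1])
```

```text
t 43.3833 tcp [423.426 249.856 180.259] F [-0.331  0.508 -0.274] T [ 0.042  0.086 -0.011] g 0.5023780492795082
side0 1921 slope rad 0.001657153742652474 z mid 56.57742773373678 tab z 34.27333757904415
s4 1660 slope rad -0.00046639137956630734 z mid 56.545856052713305 tab z 34.51029421603103
scene0 606 slope rad 0.0038680752046917053 z mid 56.4711560493577 tab z None
sc4 595 slope rad 0.00661295062783366 z mid 56.54116492039221 tab z None
```

View pics/c18.png

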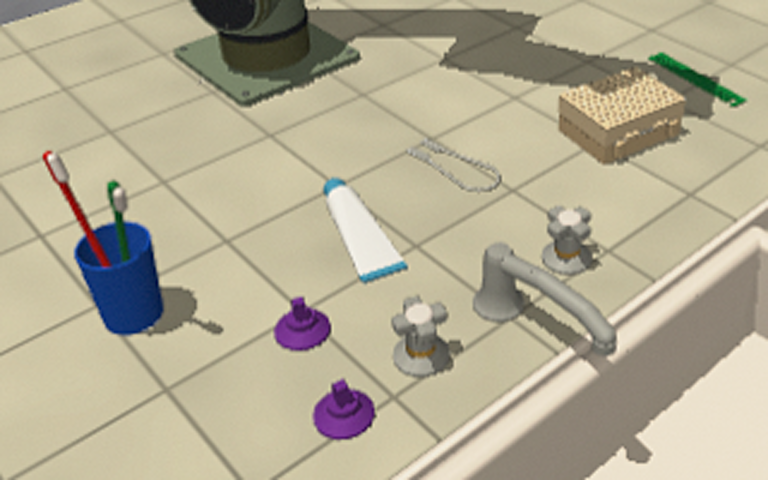

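View pics/s4.png

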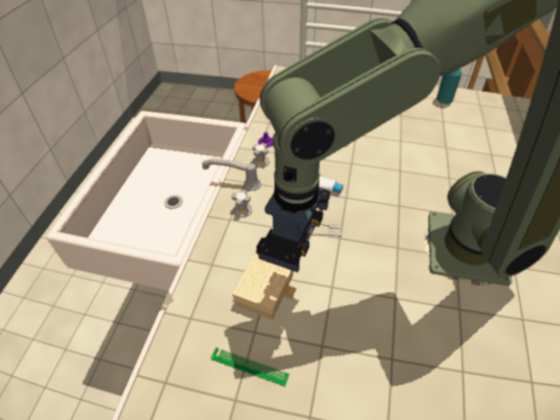

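```bash
python3 -c "
from h import *
print(bot.hand_in()); st()"
```

```text
the job is handed in; nothing more can be done
None
the job is handed in; nothing more can be done
```

I opened the lid, seated the knob on the bare stem, turned it clockwise to what I take to be the shut stop, closed the lid and handed in at about 43.5 s. My last checks pass, but the shut stop is inferred rather than seen directly.

**What went wrong on the way:**
- In the first clockwise turn I went too far. The square bore slipped on the stem at the stop.
- I lifted the knob off to look, which showed the stem about 42° clockwise from where it started.
- I re-seated the knob and turned it to the stop. Another lift showed the stem had moved only about another 3–4°, so I re-seated it once more and pressed again.

**Last checks:**
- **Tap shut:** On the final two presses the torque rose in the same way at the same angles, about 0.2 then 0.36 N m, with a peak of 0.46 N m. The stem did not move further, so I read that as the stop.
- **Knob:** It was centred on the stem axis to within about 0.5 mm, with its top at 60 mm, the same as the fitted knob. I measured this just before the last press. After it I only saw the knob sitting on its valve in the final picture.
- **Dish:** The lid is level, with its top height and tab height the same as at the start.
- **Other things:** In the final picture the tumbler, comb, toothpaste, tongue cleaner, purple look-alikes and other knob look unmoved, and the gripper touches nothing.

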